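# Make up two cleaning kits

### The arm

A 6-joint arm with a two-finger parallel gripper is mounted at the origin on a cart in front of the work surface, level with it; the furniture and walls round the work are solid. World frame = base frame: x ahead of the robot, y to its left, z up, the work surface at z = 0. Lengths are in m, angles in degrees, forces in N, time in s.
With the tool pointing down it reaches from about 0.375 to 0.925 m from the base axis. Payload 5.7 kg.
Tool frame: the origin (TCP) lies between the finger pads; the fingertips stand 11 mm ahead of it and the grasp point (between the pads) lies 8 mm behind it; y points along the fingers, x is the direction in which the jaws open and shut, and the axes are right-handed (so a half turn about y gives the same grasp; the last joint's range is limited). The gripper opens to 88 mm and grips with 3 to 60 N. Pads are 20 mm wide; open, the fingers measure 115 mm over their backs; the gripper's body (75 mm by 178 mm) begins 61 mm behind the grasp point.
Start: joints at [-6.595, 20.558, 86.54, -0, 72.909, -6.595], TCP at [0.6, -0, 0.234] pointing down, gripper open.
Joint ranges: [-170.27, 170.27], [-57.76, 135], [12.27, 136.19], [-55.21, 235.2], [11.17, 155.16], [-170.74, 170.74]. Speed limits (degrees/s): [136.94, 136.94, 180, 180, 180, 180].

### API

Orientations are given as a 3x3 rotation matrix whose columns are the frame's x, y, z axes.
In Python, from bench import sense, camera, camera_model, bot, finder gives the robot as it stands. The module is installed in compiled form; this text tells all that it offers.
- The arm moves only by the tool carry_out, never from a script. Its argument "motion" is one flat list of numbers, 4 for each row, row after row: the shift along the tool's x, y, z in m, then the turn about the tool's y in rad. In form: [x, y, z, turn, x, y, z, turn, ...]. A call has 1 to 8 rows; each row is the pose to reach, as a shift and turn from the pose commanded when the call began, along the tool's axes at that moment; what a row does not reach only later rows make up. A row lasts 1/10 s, in which the tool goes at most 50 mm and 8.59 degrees, less where a joint would pass 70% of its speed; a pose out of reach is approached as far as the arm can. A call with a gripper value outside its range is refused whole. "jaw" is the closure, from -1 (fully open) to 1 (shut), set as the call begins (left out, the last holds). The fingers move at their own pace and stop on an object; the grip force is fixed at half the most. Time passes only in rows, so rows that repeat a pose let the fingers close. It gives the time, the measured TCP pose, the force and the opening at its end, in the units of the state.
- sense(): the state, without advancing time (a new reading comes with each control period).
- camera(name): name is "scene" or "side" or "wrist"; returns the picture (400x640x3 uint8, red, green, blue); there is no depth.
- camera_model(name): a dict with "vfov" (degrees; the focal length in pixels is half the picture's height over the tangent of half this angle, whatever the lens; pixels are square), "cx", "cy" (the principal point, pixels), "rvec" (rotation vector, rad) and "tvec" (3), from world to camera coordinates, as OpenCV has them. Camera axes: x right, y down, z forward; pixel columns grow to the right and rows downward; lengths in m; the calibration is good to about 2 mm. The wrist camera is an equidistant fisheye: a pixel r from the principal point sees the ray r / f radians off the axis. A picture is of the moment at which its call begins: read the wrist's pose just before it. camera_model takes no time and is no camera call; for the wrist camera it gives the pose at the moment of the call.
- bot.hand_in(): hands the job in, once; it reports no verdict.
Trained networks look in the newest picture that a camera, given by its name, has taken for a name from the list of things; names that differ only in an ending like _2 or _b are one class to them, and where a whole thing is asked for, a point or a joint stands for the part that bears it (a point fixed in the world has none). Each returns a list of dicts, best first, with "p" (0 to 1); they miss things now and then, are a little off and sometimes report something else, mostly with a low value. They report only what shows in the picture. A call takes as long as a camera call. They do not tell look-alikes from the thing itself.
- finder.find_in(label, camera): "location" ([x, y, z] in m, in world coordinates, good to about 4 mm: the middle of the surface that is visible of it).
The state is a dict: "time_s": time; "qpos": joint angles; "dq": joint speeds; "effort": joint torques, N m; "position": TCP position; "tool_rot": TCP orientation; "wrist_force": force on the tool from outside, world axes, zero at the start; "ft_torque": the same for the moment, N m; "finger_gap": finger opening in m.
Only numpy, scipy, OpenCV 4.12 (cv2) and the standard library are available. Lean on these libraries where they do the work, as an engineer would, in place of code of your own. Each camera call takes 0.05 s, during which the arm holds its last target.

### The job

Make up the two cleaning kits, one thing to a bay. The tray with two bays gets the white concentrate bottle and one dosing cup; the tray with three bays gets the scrubbing brush, bristles down in the long bay, and the spray can and the other dosing cup in its two square bays. Stand the bottle, can and cups upright on the tray floor, and leave the washing-up liquid bottle, the tape roll and the spare trigger head behind where they are.

Things in the scene. Friction and masses are not known exactly. Their poses are not given: they have to be found in the camera images.
- tray_two: Shallow fixed grey plastic kit tray with TWO square bays, 182 x 90 mm outside, 16 mm high. Origin: centre of its underside; x along its length, y across, z up. Floor 4 mm thick, outer walls and divider 4 mm thick and 16 mm high above the table. The bays (85 mm along x, 82 mm along y) are centred at x = +44.5 and -44.5 mm, y = 0. A 12 mm finger lip sticks out at each end.
- tray_three: Shallow fixed grey plastic kit tray with THREE bays, 182 x 176 mm outside, 16 mm high. Origin: centre of its underside; x along the long bay, y across, z up. Floor 4 mm thick, walls and dividers 4 mm thick and 16 mm high. The long bay (174 mm along x, 82 mm along y) is centred at x = 0, y = -43 mm; the two square bays (85 x 82 mm) are centred at x = +44.5 and -44.5 mm, y = +43 mm.
- concentrate: Round white bottle of concentrate with a blue screw cap, standing: body 56 mm diameter, 190 mm tall, 0.4 kg; the cap is 34 mm diameter, from 154 to 190 mm above the foot. It stands about 2 degrees off plumb on its moulded foot. Origin: centre of its underside, z up. Goes into the two-bay tray.
- spray_can: Round red and white aerosol can, standing: 59 mm diameter up to 184 mm, with a 16 mm nozzle button to 198 mm, 0.25 kg. Origin: centre of its underside, z up. Goes into the three-bay tray.
- cup_1: Small white open dosing cup, standing: 65 mm diameter at the rim, 49 mm at the foot, 68 mm tall, 30 g. Origin: centre of its underside, z up. The two cups are alike and interchangeable.
- cup_2: The second dosing cup, the same as cup_1.
- brush: Wooden scrubbing brush lying on its bristles, 61 mm wide (its x), 154 mm long (its y), 46 mm high, 70 g. Origin: centre of its underside, z up. Goes bristles down into the long bay.
- soap_bottle: Bystander: clear washing-up liquid bottle with a green and yellow label, oval 52 x 86 mm, 219 mm tall, behind the stock beside the blue-green parts box (box top 92 mm high). Origin: centre of its underside. Stays where it is.
- tape: Bystander: roll of tan tape lying flat, 97 mm diameter, 25 mm high, behind the left tray. Origin: centre of its underside. Stays where it is.
- trigger_head: Bystander: loose white and blue trigger spray head with its dip tube, lying flat, 215 (x) x 97 (y) x 22 mm, behind the right tray. Origin: centre of its underside. Stays where it is.
There are look-alikes about, which are no part of the job. Leave any green look-alike of the cup_2 alone.

How it is judged (in metres and radians):
At the end, for the whole second after the job is handed in: Bottle and one cup stand in the two-bay tray, can and the other cup in the square bays of the three-bay tray, one to a bay (within 18 mm of its centre on each tray axis, 0.1 rad of upright); brush bristles down in the long bay (within 15 mm, 0.12 rad). All on the floor, released, at rest (x of concentrate in the frame of tray_two between -0.0625 and 0.0625 m and y of concentrate in the frame of tray_two between -0.018 and 0.018 m and z of concentrate in the frame of tray_two below 0.009 m and angle between each of concentrate, spray_can's own z axis and vertical below 0.1 rad and x of spray_can in the frame of tray_three between -0.0625 and 0.0625 m and y of spray_can in the frame of tray_three between 0.025 and 0.061 m and z of spray_can in the frame of tray_three below 0.009 m and ((x of cup_1 in the frame of tray_two between -0.0625 and 0.0625 m and y of cup_1 in the frame of tray_two between -0.018 and 0.018 m and z of cup_1 in the frame of tray_two below 0.009 m and angle between each of cup_1, cup_2's own z axis and vertical below 0.1 rad and x of cup_2 in the frame of tray_three between -0.0625 and 0.0625 m and y of cup_2 in the frame of tray_three between 0.025 and 0.061 m and z of cup_2 in the frame of tray_three below 0.009 m) or (x of cup_2 in the frame of tray_two between -0.0625 and 0.0625 m and y of cup_2 in the frame of tray_two between -0.018 and 0.018 m and z of cup_2 in the frame of tray_two below 0.009 m and angle between each of cup_2, cup_1's own z axis and vertical below 0.1 rad and x of cup_1 in the frame of tray_three between -0.0625 and 0.0625 m and y of cup_1 in the frame of tray_three between 0.025 and 0.061 m and z of cup_1 in the frame of tray_three below 0.009 m)) and x of brush in the frame of tray_three between -0.015 and 0.015 m and y of brush in the frame of tray_three between -0.058 and -0.028 m and z of brush in the frame of tray_three below 0.0085 m and angle between brush's own z axis and vertical below 0.12 rad and linear speed of each of concentrate, spray_can, cup_1, cup_2, brush below 0.02 m/s); the robot touches nothing.
It fails at once if the washing-up liquid bottle is moved more than 30 mm or tipped (distance of soap_bottle from where it was at the start of the episode above 0.03 m or angle between soap_bottle's own z axis and vertical above 0.35 rad).
It fails at once if the tape roll is moved more than 30 mm (distance of tape from where it was at the start of the episode above 0.03 m).
It fails at once if the spare trigger head is moved more than 30 mm (distance of trigger_head from where it was at the start of the episode above 0.03 m).
It also fails if it takes over 141 s, if anything falls off the work surface, if the arm or the gripper's body presses on something with over 40 N, if the wrist force passes 120 N, or if a joint passes its speed limit or range.

## Working session

There is one attempt and no reset: what is moved stays moved. The work goes in short steps, Python scripts to look and compute and a tool call to move; the robot and the scene stay as the last step left them, time stands still between calls to the robot, and variables do not carry over. Pictures are saved under pics/ and viewed, and the job is handed in when it is done.

Besides the shell and the picture viewer there is one more tool, called after ">>>" as a command line: name --argument value ..., lists and objects as JSON in quotes. carry_out: Moves the arm, as the interface text tells. Its arguments: {"type":"object","properties":{"motion":{"type":"array","items":{"type":"number"}},"jaw":{"type":"number"}},"required":["motion"]}

```bash
mkdir -p pics
cat > h.py <<'E'
import numpy as np, cv2
from bench import sense, camera, camera_model, bot, finder
def save(name,fn):
    im=camera(name); cv2.imwrite('pics/'+fn,im[:,:,::-1]); return im
def ray(cm,u,v,name):
    R,_=cv2.Rodrigues(np.array(cm['rvec'],float)); t=np.array(cm['tvec'],float).ravel()
    f=200/np.tan(np.radians(cm['vfov'])/2)
    d=np.array([u-cm['cx'],v-cm['cy']],float)
    if name=='wrist':
        r=np.linalg.norm(d);th=r/f
        c=np.array([*(d/max(r,1e-9)*np.sin(th)),np.cos(th)])
    else: c=np.array([d[0]/f,d[1]/f,1])
    return -R.T@t, R.T@c
def pix2z(cm,u,v,z,name):
    o,d=ray(cm,u,v,name); return o+d*(z-o[2])/d[2]
def proj(cm,P,name):
    R,_=cv2.Rodrigues(np.array(cm['rvec'],float)); t=np.array(cm['tvec'],float).ravel()
    f=200/np.tan(np.radians(cm['vfov'])/2)
    c=R@np.array(P,float)+t
    if name=='wrist':
        r=np.hypot(c[0],c[1]);th=np.arctan2(r,c[2]);return np.array([cm['cx'],cm['cy']])+c[:2]/max(r,1e-9)*th*f
    return np.array([cm['cx'],cm['cy']])+f*c[:2]/c[2]
E
python3 - <<'E'
from h import *
np.set_printoptions(precision=4,suppress=True)
s=sense();print({k:np.round(v,4) for k,v in s.items()})
for n in ['scene','side','wrist']:
    print(n,camera_model(n)); save(n,n+'0.png')
E
```

```text
{'time_s': np.float64(0.0), 'qpos': array([-6.5963, 20.5985, 86.5972,  0.0017, 72.9094, -6.5954]), 'dq': array([ 0.043 ,  0.0512, -0.0429,  0.0271,  0.025 ,  0.0743]), 'effort': array([ -0.002 , -51.5376, -27.0722,   0.0673,   0.0349,  -0.0002]), 'position': array([0.5993, 0.0001, 0.2328]), 'tool_rot': array([[ 1.    , -0.0018,  0.    ],
       [-0.    ,  0.0002,  1.    ],
       [-0.0018, -1.    ,  0.0002]]), 'wrist_force': array([0.8306, 0.065 , 0.2501]), 'ft_torque': array([ 0.0206, -0.0367, -0.0175]), 'finger_gap': np.float64(0.0878)}
scene {'vfov': 49.262840463569816, 'cx': 315.0550920971245, 'cy': 205.64003058837096, 'rvec': array([ 2.0849, -0.8599,  0.4505]), 'tvec': array([-0.4503,  0.2585,  0.9033])}
side {'vfov': 55.25663987520464, 'cx': 329.2582788140935, 'cy': 199.59455925670244, 'rvec': array([ 1.921 , -0.3868,  0.2256]), 'tvec': array([-0.5447,  0.1011,  0.7515])}
wrist {'vfov': 65.70646984690485, 'cx': 318.0056272532085, 'cy': 201.49392052902326, 'rvec': array([-2.8545, -0.0015,  0.0049]), 'tvec': array([-0.5971, -0.0354,  0.3929])}
```

View pics/scene0.png

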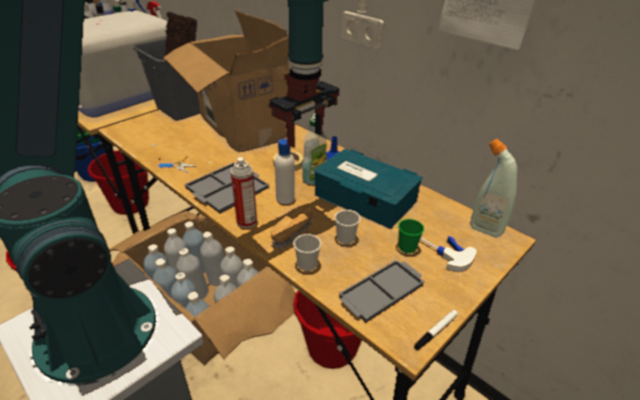

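View pics/side0.png

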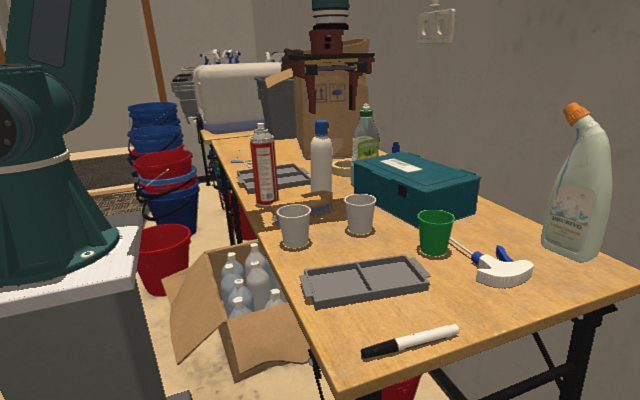

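View pics/wrist0.png

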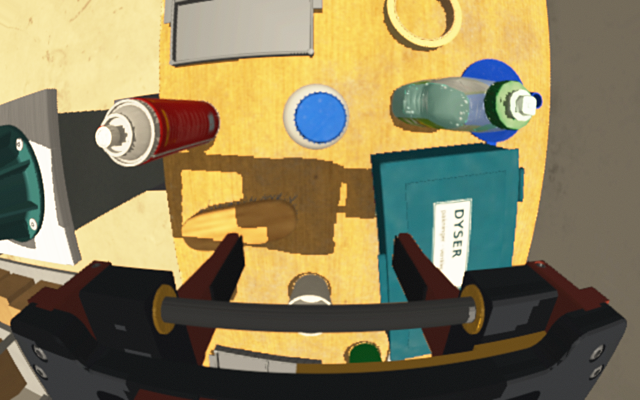

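Run:
```python
from h import *
np.set_printoptions(precision=4,suppress=True)
for n in ['scene','side','wrist']:
    camera(n)
    for l in ['tray_two','tray_three','concentrate','spray_can','cup_1','brush','soap_bottle','tape','trigger_head']:
        r=finder.find_in(l,n)
        print(n,l,[(round(float(x['p']),2),np.round(x['location'],3).tolist()) for x in r[:4]])
print(sense()['time_s'])
import cv2
a=cv2.imread('pics/scene0.png');cv2.imwrite('pics/z1.png',cv2.resize(a[120:330,150:480],None,fx=2.4,fy=2.4,interpolation=cv2.INTER_CUBIC))
```

```text
scene tray_two [(0.7, [0.501, -0.346, 0.006]), (0.2, [0.704, 0.073, 0.106])]
scene tray_three [(0.78, [0.468, 0.236, 0.006])]
scene concentrate [(0.69, [0.574, 0.057, 0.101]), (0.67, [0.741, 0.198, 0.02])]
scene spray_can [(0.78, [0.433, 0.048, 0.107])]
scene cup_1 [(0.9, [0.668, -0.308, 0.046]), (0.71, [0.444, -0.168, 0.044]), (0.64, [0.588, -0.169, 0.047])]
scene brush [(0.63, [0.485, -0.065, 0.047]), (0.4, [0.446, -0.166, 0.047])]
scene soap_bottle [(0.71, [0.703, 0.074, 0.106])]
scene tape [(0.65, [0.743, 0.2, 0.022])]
scene trigger_head [(0.72, [0.718, -0.419, 0.021])]
side tray_two [(0.89, [0.503, -0.352, 0.006])]
side tray_three [(0.89, [0.534, 0.23, 0.009])]
side concentrate [(0.95, [0.587, 0.052, 0.098])]
side spray_can [(0.95, [0.438, 0.047, 0.096])]
side cup_1 [(0.87, [0.67, -0.315, 0.051]), (0.69, [0.581, -0.185, 0.048]), (0.59, [0.449, -0.185, 0.048])]
side brush [(0.89, [0.517, -0.064, 0.045])]
side soap_bottle [(0.84, [0.715, 0.072, 0.135]), (0.43, [0.712, -0.424, 0.017])]
side tape [(0.6, [0.709, 0.201, 0.013])]
side trigger_head [(0.62, [0.715, -0.423, 0.015])]
wrist tray_two [(0.91, [0.489, -0.317, 0.002]), (0.51, [0.502, 0.192, 0.007])]
wrist tray_three [(0.77, [0.5, 0.187, 0.009])]
wrist concentrate [(0.81, [0.598, 0.074, 0.196])]
wrist spray_can [(0.92, [0.466, 0.068, 0.158])]
wrist cup_1 [(0.8, [0.67, -0.27, 0.028]), (0.65, [0.594, -0.142, 0.04]), (0.29, [0.489, -0.317, 0.005])]
wrist brush [(0.77, [0.509, -0.054, 0.05]), (0.3, [0.488, -0.318, 0.004])]
wrist soap_bottle [(0.77, [0.716, 0.092, 0.166])]
wrist tape [(0.96, [0.719, 0.191, 0.028])]
wrist trigger_head []
1.65
```

View pics/z1.png

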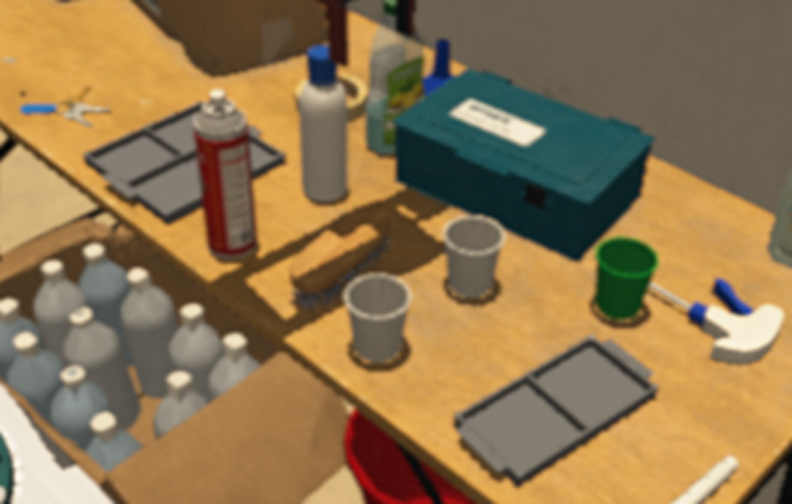

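Run:
```python
from h import *
a=cv2.imread('pics/side0.png');cv2.imwrite('pics/z2.png',cv2.resize(a[245:315,290:440],None,fx=5,fy=5,interpolation=cv2.INTER_CUBIC))
a=cv2.imread('pics/scene0.png');cv2.imwrite('pics/z3.png',cv2.resize(a[255:325,330:435],None,fx=7,fy=7,interpolation=cv2.INTER_CUBIC))
```

```text
(no output)
```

View pics/z2.png

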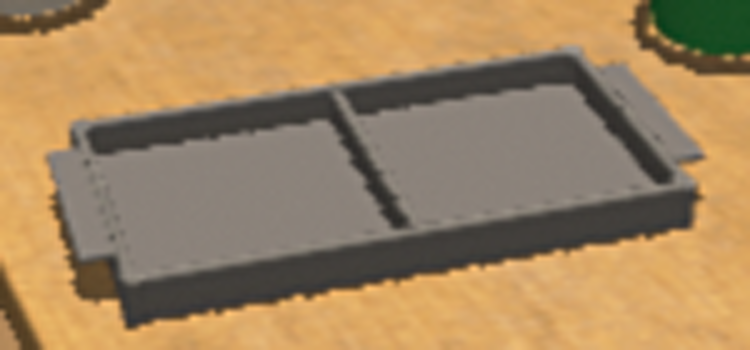

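View pics/z3.png

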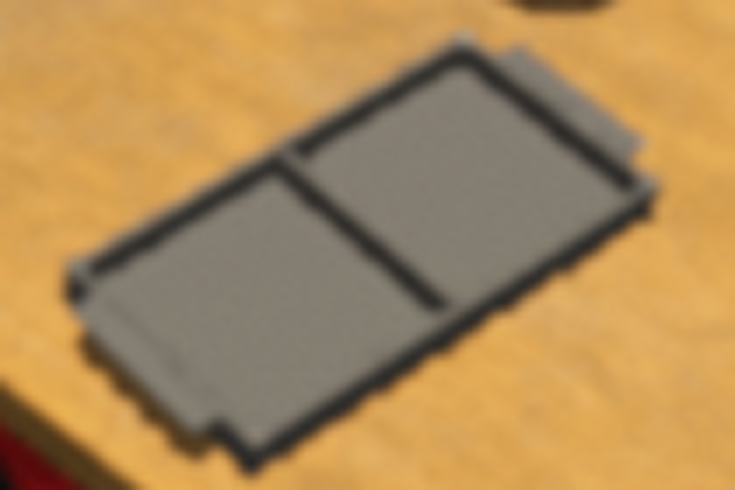

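```bash
cat >> h.py <<'E'
from scipy.optimize import least_squares
def fit_rect(obs,L,W,z,x0):
    # obs: list of (name,cm,[(u,v)x4]) corners order (-,+),(+,+),(+,-),(-,-)
    C=np.array([[-L,W],[L,W],[L,-W],[-L,-W]])/2
    def res(p):
        c,s=np.cos(p[2]),np.sin(p[2]);r=[]
        for n,cm,uv in obs:
            for q,m in zip(C,uv):
                if m is None: continue
                r+=list(proj(cm,[p[0]+c*q[0]-s*q[1],p[1]+s*q[0]+c*q[1],z],n)-m)
        return r
    o=least_squares(res,x0); return o.x,np.array(res(o.x)).reshape(-1,2)
E
python3 - <<'E'
from h import *
np.set_printoptions(precision=4,suppress=True)
cs,cd=camera_model('scene'),camera_model('side')
sd=[np.array(p)/5+[290,245]-.4 for p in [(76,124),(577,50),(694,186),(125,280)]]
sc=[np.array(p)/7+[330,255]-.4 for p in [(80,268),(463,42),(652,188),(250,447)]]
for n,cm,uv in [('side',cd,sd),('scene',cs,sc)]:
    print(np.array([pix2z(cm,*p,.016,n) for p in uv]))
    x,r=fit_rect([(n,cm,uv)],.182,.09,.016,[.5,-.35,0]);print(n,x,np.degrees(x[2]),r.ravel())
x,r=fit_rect([('side',cd,sd),('scene',cs,sc)],.182,.09,.016,[.5,-.35,0]);print(x,np.degrees(x[2]))
E
```

```text
[[ 0.4268 -0.2917  0.016 ]
 [ 0.6037 -0.3182  0.016 ]
 [ 0.5917 -0.4043  0.016 ]
 [ 0.4133 -0.3775  0.016 ]]
side [ 0.5093 -0.3472 -0.147 ] -8.42338135781459 [-0.9763 -0.5699  0.386  -0.8403  0.7965  0.081  -0.2314  0.4423]
[[ 0.4254 -0.294   0.016 ]
 [ 0.5973 -0.3183  0.016 ]
 [ 0.5861 -0.4031  0.016 ]
 [ 0.4093 -0.3773  0.016 ]]
scene [ 0.5052 -0.3478 -0.1423] -8.15225268749608 [-2.3801  0.0407  0.3656 -1.3205  1.4575 -0.1379  0.6085  0.7283]
[ 0.5081 -0.3475 -0.1452] -8.321130216828827
```

>>> carry_out --motion '[-0.08, -0.05, -0.3, 0, -0.08, -0.05, -0.3, 0, -0.08, -0.05, -0.3, 0, -0.08, -0.05, -0.3, 0, -0.08, -0.05, -0.3, 0, -0.08, -0.05, -0.3, 0, -0.08, -0.05, -0.3, 0, -0.08, -0.05, -0.3, 0]'

```text
time_s: 2.45
position: [0.5196, -0.3022, 0.2839]
tool_rot: [[1.0, 0.001, 0.003], [-0.003, -0.001, 1.0], [0.001, -1.0, -0.001]]
wrist_force: [-0.9, 0.7, 0.6]
finger_gap: 0.0878
```

Run:
```python
from h import *
np.set_printoptions(precision=4,suppress=True)
s=sense();print(s['time_s'],s['position'],s['tool_rot'],s['qpos'])
cm=camera_model('wrist');save('wrist','w1.png')
np.save('w1cm.npy',cm,allow_pickle=True)
R,_=cv2.Rodrigues(np.array(cm['rvec']));print(-R.T@cm['tvec'],R)
```

```text
2.45 [ 0.5196 -0.3022  0.2839] [[ 1.      0.0006  0.0034]
 [-0.0034 -0.0007  1.    ]
 [ 0.0006 -1.     -0.0007]] [-36.755   18.3401  82.5797  -0.0123  79.0295 -36.5556]
[ 0.5185 -0.2245  0.4357] [[ 1.     -0.0029 -0.0012]
 [-0.0025 -0.9588  0.284 ]
 [-0.002  -0.284  -0.9588]]
```

View pics/w1.png

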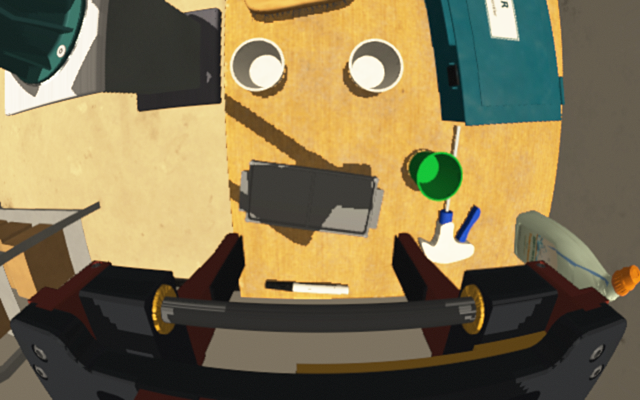

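Run:
```python
from h import *
np.set_printoptions(precision=4,suppress=True)
cm=np.load('w1cm.npy',allow_pickle=True).item()
for nm,l,r,t,b in [('A',(231,66),(286,66),(258,40),(258,93)),('B',(348,66),(404,66),(376,40),(376,94))]:
    P=[pix2z(cm,*p,.068,'wrist') for p in (l,r,t,b)]
    print(nm,np.array(P)[:,:2].tolist(),(P[0][0]+P[1][0])/2,(P[2][1]+P[3][1])/2)
for p in [(252,161),(377,178),(366,236),(244,221)]: print(pix2z(cm,*p,.016,'wrist'))
a=cv2.imread('pics/w1.png');cv2.imwrite('pics/z4.png',cv2.resize(a[30:250,220:420],None,fx=2.7,fy=2.7,interpolation=cv2.INTER_CUBIC))
```

```text
A [[0.41436878497619645, -0.1644176841954572], [0.48086462046154865, -0.16835858597473363], [0.4474660979790567, -0.1343210529667682], [0.44731897536345566, -0.1996689426455378]] 0.44761670271887255 -0.166994997806153
B [[0.5531956184398727, -0.16865349905083185], [0.6207427106839564, -0.16516679509618754], [0.5867002499619384, -0.13493442339394685], [0.5864759399879393, -0.20140078264573297]] 0.5869691645619146 -0.1681676030198399
[ 0.4261 -0.2899  0.016 ]
[ 0.6004 -0.3146  0.016 ]
[ 0.5885 -0.4022  0.016 ]
[ 0.4086 -0.3784  0.016 ]
```

View pics/z4.png

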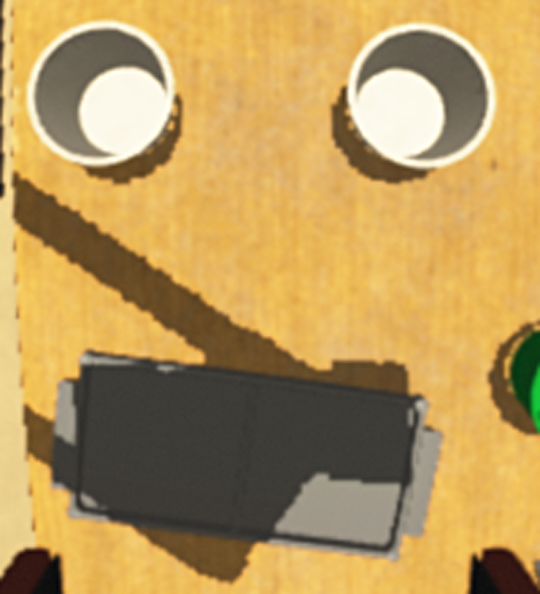

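>>> carry_out --motion '[-0.072, 0.1, 0.134, 0, -0.072, 0.17, 0.134, 0, -0.072, 0.17, 0.134, 0, -0.072, 0.17, 0.134, 0, -0.072, 0.17, 0.134, 0, -0.072, 0.17, 0.134, 0, -0.072, 0.17, 0.134, 0]'

```text
time_s: 3.2
position: [0.4487, -0.165, 0.114]
tool_rot: [[1.0, 0.0, -0.002], [0.002, 0.0, 1.0], [0.0, -1.0, 0.0]]
wrist_force: [1.0, -0.8, 0.5]
finger_gap: 0.0877
```

Run:
```python
from h import *
np.set_printoptions(precision=4,suppress=True)
s=sense();print(s['time_s'],s['position'],s['tool_rot'],s['qpos'])
save('wrist','w2.png');save('side','s2.png')
```

```text
3.2 [ 0.4487 -0.165   0.114 ] [[ 1.      0.     -0.0024]
 [ 0.0024  0.0001  1.    ]
 [ 0.     -1.      0.0001]] [-28.4815  19.5117 109.0748   0.0092  51.4147 -28.6251]
```

View pics/w2.png

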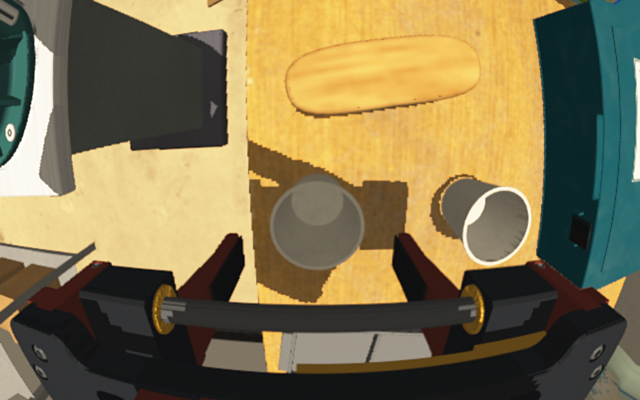

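View pics/s2.png

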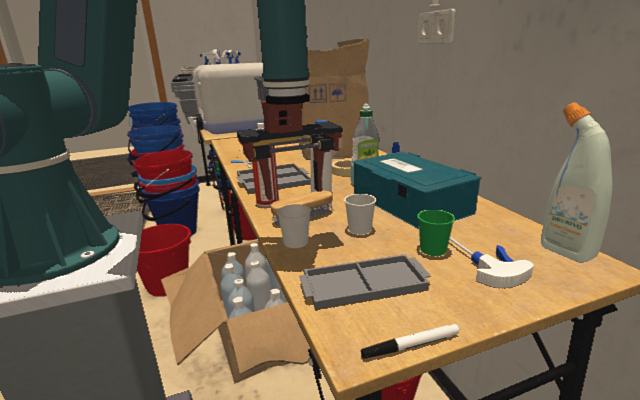

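Run:
```python
from h import *
np.set_printoptions(precision=4,suppress=True)
cm=camera_model('wrist')
for p in [(271,223),(364,223),(317,176),(317,269)]: print(pix2z(cm,*p,.068,'wrist'))
a=cv2.imread('pics/w2.png')
hsv=cv2.cvtColor(a,cv2.COLOR_BGR2HSV)
# brush outline: ends & sides by hand
for p in [(286,80),(481,62),(300,108),(312,48),(380,39),(388,107),(460,40),(465,92)]: print(p,pix2z(cm,*p,.04,'wrist'))
cv2.imwrite('pics/z5.png',cv2.resize(a[20:130,270:500],None,fx=3.4,fy=3.4,interpolation=cv2.INTER_CUBIC))
```

```text
[ 0.4165 -0.1638  0.068 ]
[ 0.4808 -0.1637  0.068 ]
[ 0.4483 -0.1308  0.068 ]
[ 0.4483 -0.1996  0.068 ]
(286, 80) [ 0.4259 -0.0653  0.04  ]
(481, 62) [ 0.5776 -0.0415  0.04  ]
(300, 108) [ 0.4359 -0.0861  0.04  ]
(312, 48) [ 0.4446 -0.0415  0.04  ]
(380, 39) [ 0.4941 -0.0329  0.04  ]
(388, 107) [ 0.5003 -0.0842  0.04  ]
(460, 40) [ 0.5587 -0.0261  0.04  ]
(465, 92) [ 0.563  -0.0678  0.04  ]
```

View pics/z5.png

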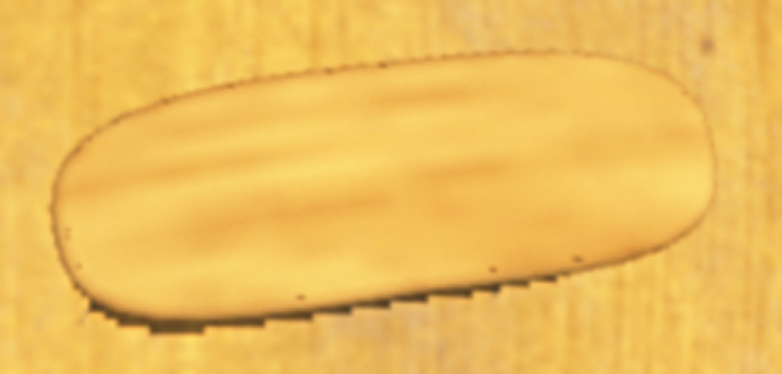

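>>> carry_out --motion '[0, 0.04, -0.001, 0, 0, 0.077, -0.001, 0, 0, 0.077, -0.001, 0, 0, 0.077, -0.001, 0]' --jaw -1

```text
time_s: 3.7
position: [0.449, -0.1679, 0.0375]
tool_rot: [[1.0, 0.0, 0.001], [-0.001, -0.0, 1.0], [0.0, -1.0, -0.0]]
wrist_force: [0.0, 0.6, 1.2]
finger_gap: 0.0876
```

>>> carry_out --motion '[0, 0, 0, 0, 0, 0, 0, 0, 0, 0, 0, 0, 0, 0, 0, 0, 0, 0, 0, 0, 0, 0, 0, 0, 0, 0, 0, 0, 0, 0, 0, 0]' --jaw 1

```text
time_s: 4.5
position: [0.4487, -0.1675, 0.0377]
tool_rot: [[1.0, 0.002, -0.0], [0.0, -0.001, 1.0], [0.002, -1.0, -0.001]]
wrist_force: [-0.6, 0.3, 8.7]
finger_gap: 0.0627
```

>>> carry_out --motion '[0, -0.03, 0, 0, 0, -0.06, 0, 0, 0, -0.06, -0.05, 0, 0, -0.06, -0.1, 0, 0.014, -0.06, -0.15, 0, 0.014, -0.06, -0.173, 0, 0.014, -0.06, -0.173, 0, 0.014, -0.06, -0.173, 0]'

```text
time_s: 5.3
position: [0.4613, -0.3395, 0.0964]
tool_rot: [[1.0, -0.001, 0.001], [-0.001, 0.001, 1.0], [-0.001, -1.0, 0.001]]
wrist_force: [0.5, 0.1, -0.9]
finger_gap: 0.0633
```

Run:
```python
from h import *
np.set_printoptions(precision=4,suppress=True)
s=sense();print(s['time_s'],s['position'],s['wrist_force'])
save('wrist','w3.png');save('side','s3.png')
a=cv2.imread('pics/s3.png');cv2.imwrite('pics/s3z.png',cv2.resize(a[130:330,230:480],None,fx=3,fy=3))
```

```text
5.3 [ 0.4613 -0.3395  0.0964] [ 0.4988  0.0572 -0.8505]
```

View pics/w3.png

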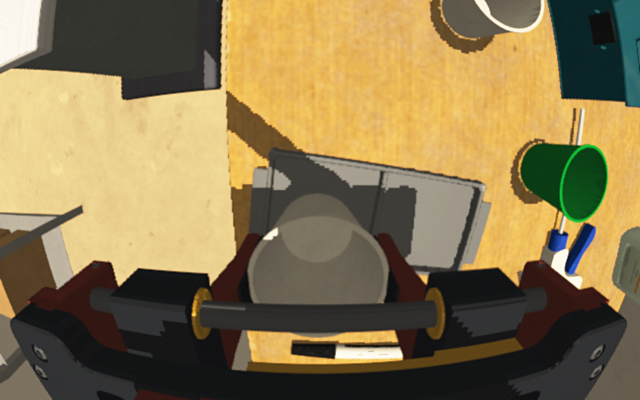

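View pics/s3z.png

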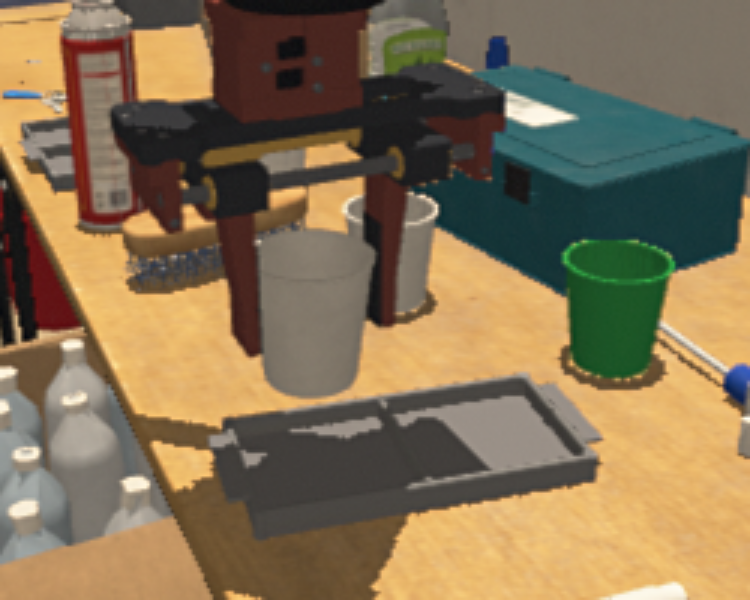

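>>> carry_out --motion '[0.001, 0.02, -0.001, 0, 0.001, 0.035, -0.001, 0, 0.001, 0.045, -0.001, 0, 0.001, 0.05, -0.001, 0, 0.001, 0.053, -0.001, 0, 0.001, 0.053, -0.001, 0]'

```text
time_s: 6.0
position: [0.463, -0.3407, 0.0436]
tool_rot: [[1.0, -0.0, -0.0], [0.0, 0.0, 1.0], [-0.0, -1.0, 0.0]]
wrist_force: [0.1, -0.1, -1.0]
finger_gap: 0.0631
```

>>> carry_out --motion '[0, 0.002, 0, 0, 0, 0.002, 0, 0, 0, 0.002, 0, 0]'

```text
time_s: 6.3
position: [0.4631, -0.3412, 0.0419]
tool_rot: [[1.0, 0.0, 0.0], [-0.0, -0.0, 1.0], [0.0, -1.0, -0.0]]
wrist_force: [0.1, 0.3, -1.7]
finger_gap: 0.0632
```

>>> carry_out --motion '[0, 0, 0, 0, 0, 0, 0, 0, 0, 0, 0, 0, 0, 0, 0, 0, 0, 0, 0, 0, 0, 0, 0, 0]' --jaw -1

```text
time_s: 6.9
position: [0.4629, -0.341, 0.0416]
tool_rot: [[1.0, -0.0, 0.0], [-0.0, 0.0, 1.0], [-0.0, -1.0, 0.0]]
wrist_force: [-0.1, 0.7, -0.1]
finger_gap: 0.0874
```

>>> carry_out --motion '[0, -0.03, 0, 0, 0, -0.08, 0, 0, 0, -0.1, 0.03, 0, 0.05, -0.13, 0.08, 0, 0.1, -0.13, 0.13, 0, 0.124, -0.13, 0.174, 0, 0.124, -0.13, 0.174, 0, 0.124, -0.13, 0.174, 0]'

```text
time_s: 7.7
position: [0.5902, -0.1626, 0.1722]
tool_rot: [[1.0, 0.003, -0.005], [0.005, 0.001, 1.0], [0.003, -1.0, 0.001]]
wrist_force: [-0.6, 0.5, -0.8]
finger_gap: 0.0878
```

Run:
```python
from h import *
np.set_printoptions(precision=4,suppress=True)
s=sense();print(s['time_s'],s['position'],s['wrist_force'])
cm=camera_model('wrist');np.save('w4cm.npy',cm,allow_pickle=True);save('wrist','w4.png');save('side','s4.png')
```

```text
7.7 [ 0.5902 -0.1626  0.1722] [-0.5677  0.5059 -0.7868]
```

View pics/w4.png

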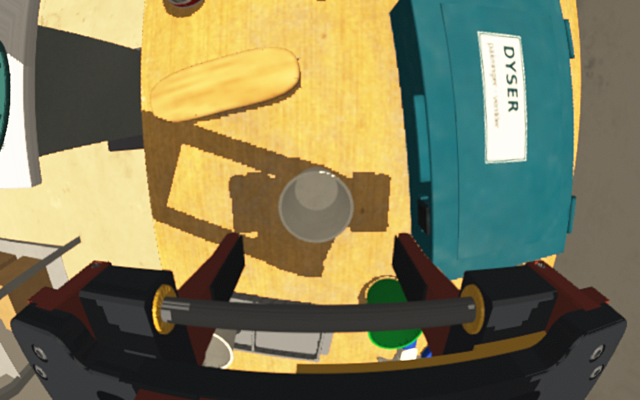

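View pics/s4.png

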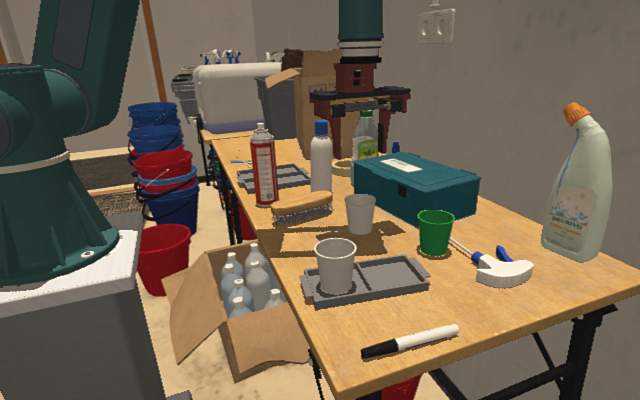

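Run:
```python
from h import *
np.set_printoptions(precision=4,suppress=True)
cm=np.load('w4cm.npy',allow_pickle=True).item()
for p in [(279,206),(354,206),(316,169),(316,243)]: print(pix2z(cm,*p,.068,'wrist'))
print('box')
for p in [(390,15),(413,125),(430,225),(437,275)]: print(pix2z(cm,*p,.092,'wrist'),pix2z(cm,*p,.0,'wrist'))
```

```text
[ 0.5548 -0.1648  0.068 ]
[ 0.6201 -0.1645  0.068 ]
[ 0.5869 -0.1321  0.068 ]
[ 0.5871 -0.1996  0.068 ]
box
[ 0.6423 -0.0063  0.092 ] [0.6638 0.0249 0.    ]
[ 0.6611 -0.0921  0.092 ] [ 0.69   -0.0948  0.    ]
[ 0.6827 -0.1736  0.092 ] [ 0.7202 -0.2086  0.    ]
[ 0.697  -0.2225  0.092 ] [ 0.7402 -0.2769  0.    ]
```

>>> carry_out --motion '[-0.003, 0.04, -0.003, 0, -0.003, 0.08, -0.003, 0, -0.003, 0.11, -0.004, 0, -0.003, 0.13, -0.004, 0, -0.003, 0.13, -0.004, 0, -0.003, 0.13, -0.004, 0]'

```text
time_s: 8.4
position: [0.5832, -0.172, 0.0417]
tool_rot: [[1.0, -0.001, 0.001], [-0.001, 0.0, 1.0], [-0.001, -1.0, 0.0]]
wrist_force: [-0.2, -0.6, 0.7]
finger_gap: 0.088
```

>>> carry_out --motion '[0, 0, 0, 0, 0, 0, 0, 0, 0, 0, 0, 0, 0, 0, 0, 0, 0, 0, 0, 0, 0, 0, 0, 0, 0, 0, 0, 0]' --jaw 1

```text
time_s: 9.1
position: [0.5848, -0.1713, 0.0425]
tool_rot: [[1.0, 0.002, -0.0], [0.0, -0.001, 1.0], [0.002, -1.0, -0.001]]
wrist_force: [0.1, -0.0, 6.6]
finger_gap: 0.063
```

>>> carry_out --motion '[0, -0.03, 0, 0, 0, -0.08, 0, 0, 0, -0.13, 0, 0, 0, -0.18, 0, 0, 0, -0.22, 0.03, 0, 0, -0.24, 0.08, 0, 0, -0.24, 0.1, 0, 0, -0.24, 0.1, 0]'

```text
time_s: 9.9
position: [0.5838, -0.068, 0.2827]
tool_rot: [[1.0, 0.001, -0.003], [0.003, 0.001, 1.0], [0.001, -1.0, 0.001]]
wrist_force: [0.1, 0.5, 0.0]
finger_gap: 0.0632
```

>>> carry_out --motion '[-0.02, 0, 0.05, 0, -0.03, 0, 0.1, 0, -0.04, 0, 0.13, 0, -0.04, 0, 0.13, 0, -0.04, 0, 0.13, 0, -0.04, 0, 0.13, 0]'

```text
time_s: 10.5
position: [0.5443, 0.0577, 0.2812]
tool_rot: [[1.0, -0.001, 0.001], [-0.001, -0.001, 1.0], [-0.001, -1.0, -0.001]]
wrist_force: [-0.4, 0.1, -0.4]
finger_gap: 0.063
```

Run:
```python
from h import *
np.set_printoptions(precision=4,suppress=True)
s=sense();print(s['time_s'],s['position'],s['wrist_force'])
cm=camera_model('wrist');np.save('w5cm.npy',cm,allow_pickle=True);save('wrist','w5.png')
a=cv2.imread('pics/w5.png');cv2.imwrite('pics/w5z.png',cv2.resize(a,(800,500)))
```

```text
10.5 [0.5443 0.0577 0.2812] [-0.3567  0.0577 -0.39  ]
```

View pics/w5.png

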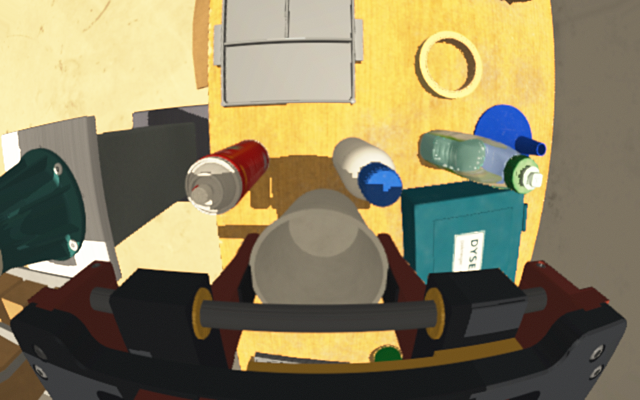

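Run:
```python
from h import *
np.set_printoptions(precision=4,suppress=True)
cm=np.load('w5cm.npy',allow_pickle=True).item()
a=cv2.imread('pics/w5.png');cv2.imwrite('pics/w5z.png',cv2.resize(a[0:120,200:380],None,fx=4.4,fy=4.4,interpolation=cv2.INTER_CUBIC))
cv2.imwrite('pics/w5y.png',cv2.resize(a[130:220,170:420],None,fx=3.2,fy=3.2,interpolation=cv2.INTER_CUBIC))
```

```text
(no output)
```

View pics/w5z.png

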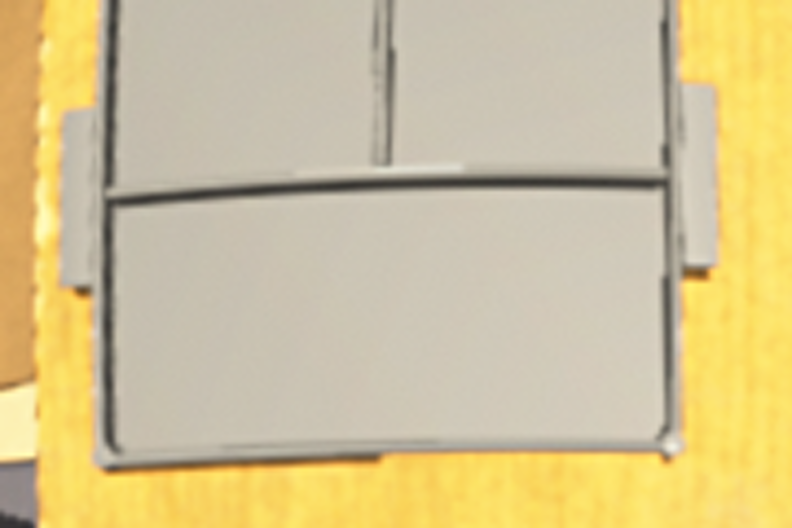

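View pics/w5y.png

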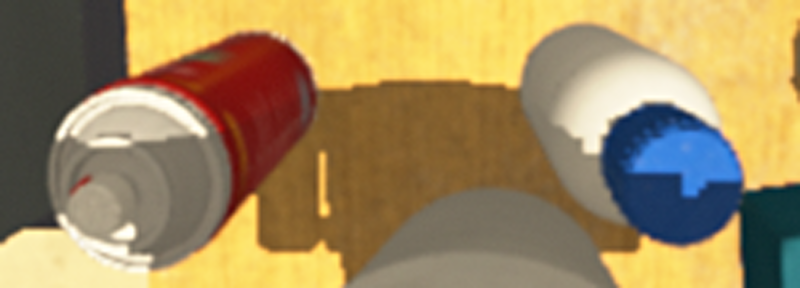

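Run:
```python
from h import *
np.set_printoptions(precision=4,suppress=True)
cm=np.load('w5cm.npy',allow_pickle=True).item()
for p in [(98,455),(680,450),(102,193),(678,175),(383,172)]: 
    print(pix2z(cm,p[0]/4.4+200-.4,p[1]/4.4-.4,.016,'wrist'))
f=lambda x,y,z:print(pix2z(cm,x/3.2+170-.3,y/3.2+130-.3,z,'wrist'))
print('cap');f(678,178,.19);f(742,180,.19)
print('can');f(140,177,.184);f(97,205,.198);f(48,177,.184);f(232,177,.184)
```

```text
[0.4107 0.1523 0.016 ]
[0.5903 0.15   0.016 ]
[0.4123 0.2367 0.016 ]
[0.5896 0.2364 0.016 ]
[0.5006 0.2372 0.016 ]
cap
[0.5946 0.0772 0.19  ]
[0.6117 0.0768 0.19  ]
can
[0.4527 0.0763 0.184 ]
[0.4451 0.0724 0.198 ]
[0.425  0.0767 0.184 ]
[0.4786 0.0761 0.184 ]
```

>>> carry_out --motion '[0.001, 0, 0.05, 0, 0.001, 0, 0.1, 0, 0.001, 0, 0.15, 0, 0.001, 0, 0.2, 0, 0.001, 0.05, 0.219, 0, 0.001, 0.1, 0.219, 0, 0.001, 0.14, 0.219, 0, 0.001, 0.14, 0.219, 0]'

```text
time_s: 11.35
position: [0.5411, 0.2753, 0.1355]
tool_rot: [[1.0, -0.012, 0.001], [-0.001, -0.005, 1.0], [-0.012, -1.0, -0.005]]
wrist_force: [-0.3, -0.5, 0.1]
finger_gap: 0.0631
```

Run:
```python
from h import *
np.set_printoptions(precision=4,suppress=True)
s=sense();print(s['time_s'],s['position'],s['wrist_force'])
cm=camera_model('wrist');np.save('w6cm.npy',cm,allow_pickle=True);save('wrist','w6.png');save('scene','c6.png')
```

```text
11.35 [0.5411 0.2753 0.1355] [-0.3458 -0.467   0.0869]
```

View pics/w6.png

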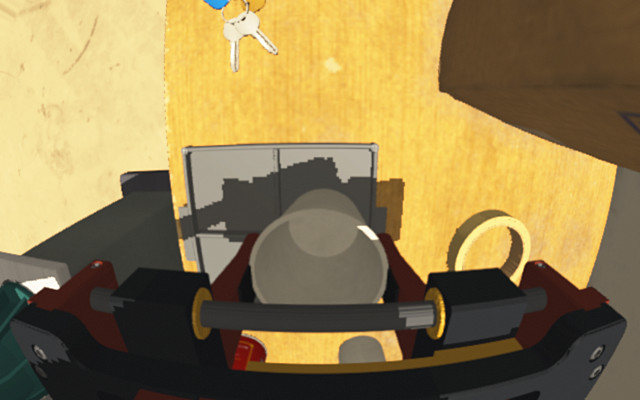

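View pics/c6.png

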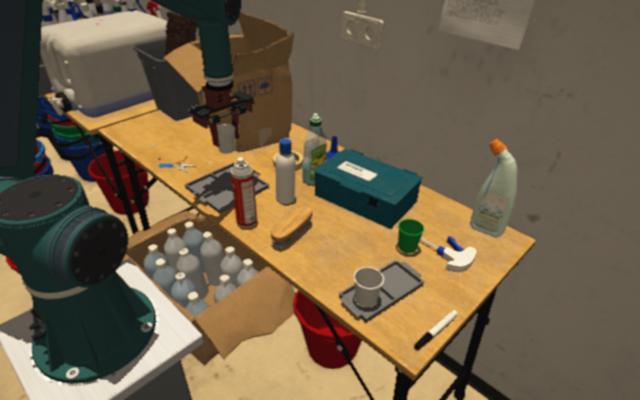

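Run:
```python
from h import *
np.set_printoptions(precision=4,suppress=True)
cm=np.load('w6cm.npy',allow_pickle=True).item()
for p in [(183,148),(377.5,144),(278,147)]: print(pix2z(cm,*p,.016,'wrist'))
# cup foot in hand: rim ellipse center approx
for p in [(251,260),(388,260),(319,208)]: print('rim',pix2z(cm,*p,.1355+.026,'wrist'))
```

```text
[0.411  0.3242 0.016 ]
[0.5906 0.3253 0.016 ]
[0.5027 0.3223 0.016 ]
rim [0.5089 0.2874 0.1615]
rim [0.5722 0.2878 0.1615]
rim [0.5404 0.313  0.1615]
```

>>> carry_out --motion '[0, 0.03, 0, 0, 0, 0.06, 0, 0, 0, 0.08, 0, 0, 0, 0.088, 0, 0, 0, 0.088, 0, 0, 0, 0.088, 0, 0, 0, 0.088, 0, 0]'

```text
time_s: 12.15
position: [0.5465, 0.2784, 0.0556]
tool_rot: [[1.0, 0.003, 0.0], [-0.0, 0.001, 1.0], [0.003, -1.0, 0.001]]
wrist_force: [-1.0, 0.1, 0.0]
finger_gap: 0.0629
```

>>> carry_out --motion '[-0.001, 0.004, -0.002, 0, -0.001, 0.007, -0.002, 0, -0.001, 0.0085, -0.002, 0, -0.001, 0.0085, -0.002, 0]'

```text
time_s: 12.55
position: [0.5443, 0.2763, 0.0464]
tool_rot: [[1.0, 0.001, 0.0], [-0.0, 0.001, 1.0], [0.001, -1.0, 0.001]]
wrist_force: [-2.2, 0.0, 10.9]
finger_gap: 0.0635
```

>>> carry_out --motion '[0, 0.001, 0, 0, 0, 0.001, 0, 0]'

```text
time_s: 12.75
position: [0.5444, 0.2764, 0.0462]
tool_rot: [[1.0, 0.001, 0.0], [-0.0, 0.001, 1.0], [0.001, -1.0, 0.001]]
wrist_force: [-2.8, -1.5, 17.0]
finger_gap: 0.063
```

>>> carry_out --motion '[0, 0, 0, 0, 0, 0, 0, 0, 0, 0, 0, 0, 0, 0, 0, 0, 0, 0, 0, 0, 0, 0, 0, 0]' --jaw -1

```text
time_s: 13.35
position: [0.5438, 0.2759, 0.0439]
tool_rot: [[1.0, -0.0, -0.0], [0.0, -0.0, 1.0], [-0.0, -1.0, -0.0]]
wrist_force: [-0.6, 0.1, 0.4]
finger_gap: 0.0878
```

>>> carry_out --motion '[0, -0.03, 0, 0, 0, -0.08, 0, 0, 0, -0.13, 0, 0, 0, -0.18, 0, 0, 0, -0.23, 0, 0, 0, -0.26, 0, 0, 0, -0.26, 0, 0, 0, -0.26, 0, 0]'

```text
time_s: 14.15
position: [0.544, 0.276, 0.3044]
tool_rot: [[1.0, 0.001, -0.0], [0.0, 0.0, 1.0], [0.001, -1.0, 0.0]]
wrist_force: [-0.2, 0.8, -1.0]
finger_gap: 0.0876
```

Run:
```python
from h import *
np.set_printoptions(precision=4,suppress=True)
s=sense();print(s['time_s'],s['position'],s['wrist_force'])
cm=camera_model('wrist');np.save('w7cm.npy',cm,allow_pickle=True);save('wrist','w7.png')
```

```text
14.15 [0.544  0.276  0.3044] [-0.2081  0.8106 -1.0416]
```

View pics/w7.png

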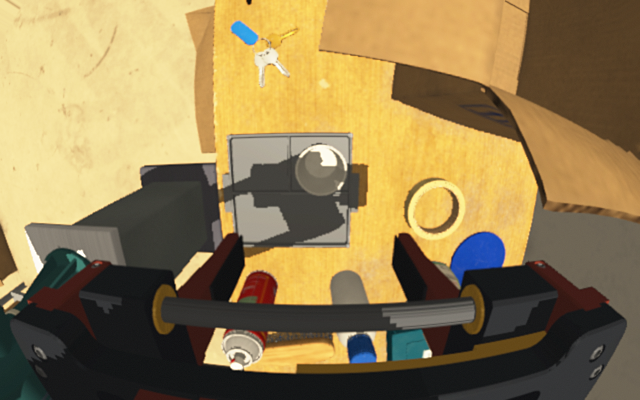

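>>> carry_out --motion '[0.01, 0, -0.05, 0, 0.02, 0, -0.1, 0, 0.03, 0, -0.15, 0, 0.04, 0, -0.2, 0, 0.046, 0, -0.25, 0, 0.046, 0, -0.276, 0, 0.046, 0, -0.276, 0, 0.046, 0, -0.276, 0]'

```text
time_s: 15.0
position: [0.5889, -0.0003, 0.302]
tool_rot: [[1.0, -0.004, 0.002], [-0.002, 0.001, 1.0], [-0.004, -1.0, 0.001]]
wrist_force: [0.8, -0.3, -0.6]
finger_gap: 0.0876
```

Run:
```python
from h import *
np.set_printoptions(precision=4,suppress=True)
s=sense();print(s['time_s'],s['position'],s['wrist_force'])
cm=camera_model('wrist');np.save('w8cm.npy',cm,allow_pickle=True);save('wrist','w8.png')
a=cv2.imread('pics/w8.png');cv2.imwrite('pics/w8z.png',cv2.resize(a[60:240,180:420],None,fx=3.3,fy=3.3,interpolation=cv2.INTER_CUBIC))
save('side','s8.png')
a=cv2.imread('pics/s8.png');cv2.imwrite('pics/s8z.png',cv2.resize(a[100:220,220:400],None,fx=4,fy=4,interpolation=cv2.INTER_CUBIC))
```

```text
15.0 [ 0.5889 -0.0003  0.302 ] [ 0.8298 -0.3311 -0.5567]
```

View pics/w8z.png

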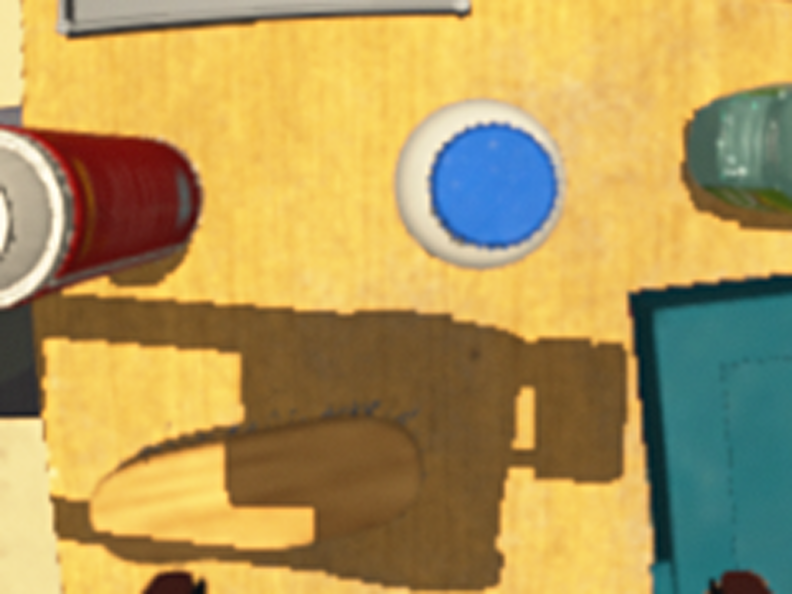

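View pics/s8z.png

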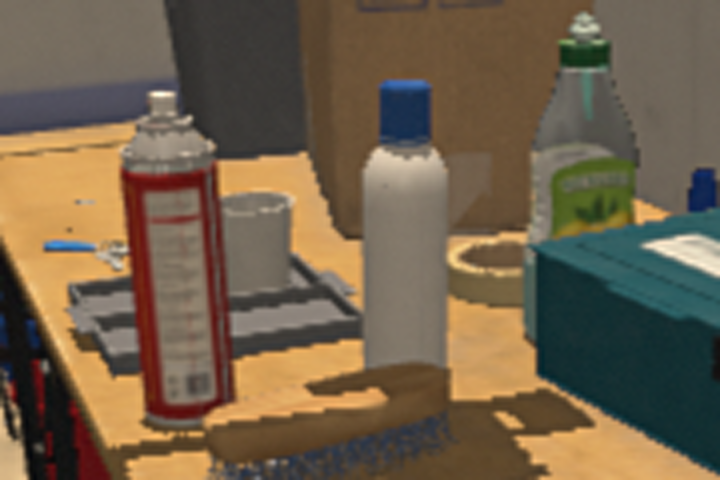

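Run:
```python
from h import *
np.set_printoptions(precision=4,suppress=True)
cm=np.load('w8cm.npy',allow_pickle=True).item()
f=lambda x,y,z:print(pix2z(cm,x/3.3+180-.3,y/3.3+60-.3,z,'wrist'))
print('cap');f(494,185,.19);f(430,185,.19);f(558,185,.19);f(494,123,.19);f(494,248,.19)
print('body, z=.13?');f(397,185,.14);f(562,185,.14);f(480,98,.14);f(480,268,.14)
print('soap');f(688,160,.0);f(688,160,.15)
```

```text
cap
[0.5964 0.0747 0.19  ]
[0.5801 0.0747 0.19  ]
[0.6128 0.0749 0.19  ]
[0.5964 0.0907 0.19  ]
[0.5965 0.0584 0.19  ]
body, z=.13?
[0.5685 0.0744 0.14  ]
[0.6186 0.0745 0.14  ]
[0.5937 0.101  0.14  ]
[0.5937 0.0487 0.14  ]
soap
[0.6886 0.0862 0.    ]
[0.6555 0.0832 0.15  ]
```

>>> carry_out --motion '[0.007, 0.03, 0.04, 0, 0.007, 0.06, 0.075, 0, 0.007, 0.085, 0.075, 0, 0.007, 0.085, 0.075, 0, 0.007, 0.085, 0.075, 0, 0.007, 0.085, 0.075, 0, 0.007, 0.085, 0.075, 0]' --jaw -0.4

```text
time_s: 15.8
position: [0.598, 0.0747, 0.2208]
tool_rot: [[1.0, 0.003, 0.001], [-0.001, 0.0, 1.0], [0.003, -1.0, 0.0]]
wrist_force: [0.7, -0.3, -0.1]
finger_gap: 0.0615
```

Run:
```python
from h import *
np.set_printoptions(precision=4,suppress=True)
s=sense();print(s['time_s'],s['position'],s['finger_gap'],s['qpos'])
cm=camera_model('wrist');np.save('w9cm.npy',cm,allow_pickle=True);save('wrist','w9.png')
```

```text
15.8 [0.598  0.0747 0.2208] 0.06152448210313834 [ 0.5568 21.3497 87.232   0.     71.2598  0.5858]
```

View pics/w9.png

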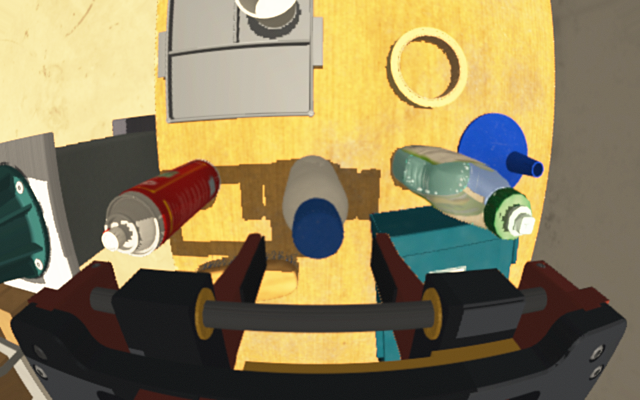

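>>> carry_out --motion '[-0.001, 0.02, 0, 0, -0.001, 0.04, 0, 0, -0.001, 0.053, 0, 0, -0.001, 0.053, 0, 0, -0.001, 0.053, 0, 0]'

```text
time_s: 16.35
position: [0.5963, 0.0748, 0.1666]
tool_rot: [[1.0, 0.0, 0.0], [-0.0, 0.0, 1.0], [0.0, -1.0, 0.0]]
wrist_force: [0.3, -0.0, 0.2]
finger_gap: 0.0615
```

>>> carry_out --motion '[0, 0, 0, 0, 0, 0, 0, 0, 0, 0, 0, 0, 0, 0, 0, 0, 0, 0, 0, 0, 0, 0, 0, 0, 0, 0, 0, 0, 0, 0, 0, 0]' --jaw 1

```text
time_s: 17.15
position: [0.5958, 0.075, 0.1666]
tool_rot: [[1.0, -0.0, -0.0], [0.0, -0.0, 1.0], [-0.0, -1.0, -0.0]]
wrist_force: [-1.6, -0.4, 5.9]
finger_gap: 0.0332
```

>>> carry_out --motion '[0, -0.02, 0, 0, 0, -0.05, 0, 0, 0, -0.09, 0, 0, 0, -0.115, 0, 0, 0, -0.115, 0, 0]'

```text
time_s: 17.65
position: [0.5983, 0.0751, 0.2845]
tool_rot: [[1.0, 0.007, -0.0], [0.0, 0.0, 1.0], [0.007, -1.0, 0.0]]
wrist_force: [0.7, 0.3, -3.3]
finger_gap: 0.0328
```

>>> carry_out --motion '[0, 0, -0.03, 0, 0, 0, -0.07, 0, 0, 0, -0.11, 0, -0.005, 0, -0.15, 0, -0.01, 0, -0.19, 0, -0.015, 0, -0.23, 0, -0.02, 0, -0.27, 0, -0.025, 0, -0.31, 0]'

```text
time_s: 18.45
position: [0.5694, -0.236, 0.2782]
tool_rot: [[1.0, -0.003, 0.0], [-0.0, 0.002, 1.0], [-0.003, -1.0, 0.002]]
wrist_force: [0.2, -0.1, -3.3]
finger_gap: 0.033
```

>>> carry_out --motion '[-0.005, 0, -0.04, 0, -0.01, 0, -0.07, 0, -0.017, 0, -0.098, 0, -0.017, 0, -0.11, 0, -0.017, 0, -0.11, 0, -0.017, 0, -0.11, 0]'

```text
time_s: 19.05
position: [0.5537, -0.3437, 0.2797]
tool_rot: [[1.0, -0.002, 0.0], [-0.0, 0.002, 1.0], [-0.002, -1.0, 0.002]]
wrist_force: [-0.9, 0.8, -2.7]
finger_gap: 0.033
```

Run:
```python
from h import *
np.set_printoptions(precision=4,suppress=True)
s=sense();print(s['time_s'],s['position'],s['finger_gap'],s['qpos'])
cm=camera_model('wrist');np.save('w10cm.npy',cm,allow_pickle=True);save('wrist','w10.png');save('side','s10.png');save('scene','c10.png')
```

```text
19.05 [ 0.5537 -0.3437  0.2797] 0.03301468924565871 [-37.9243  22.9752  76.0873   0.0506  81.0955 -37.932 ]
```

View pics/s10.png

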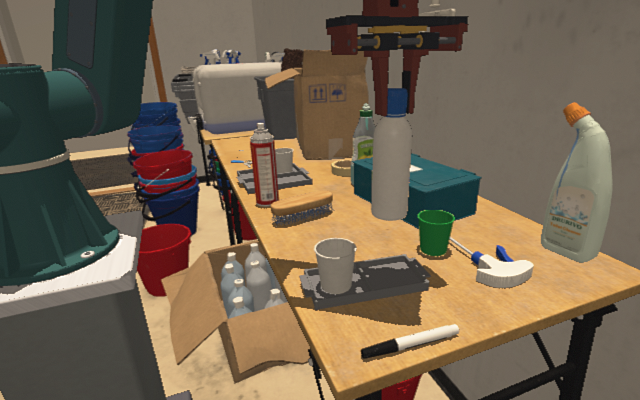

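View pics/c10.png

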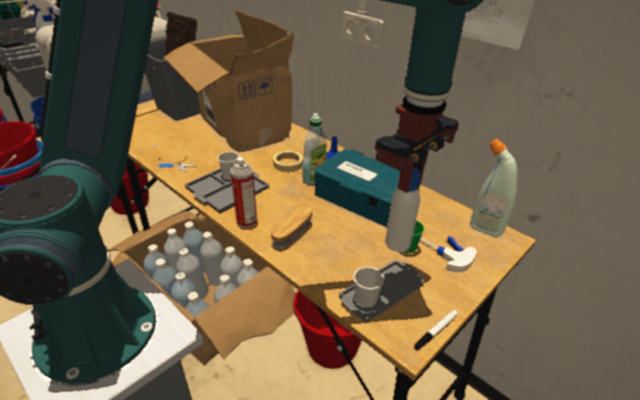

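View pics/w10.png

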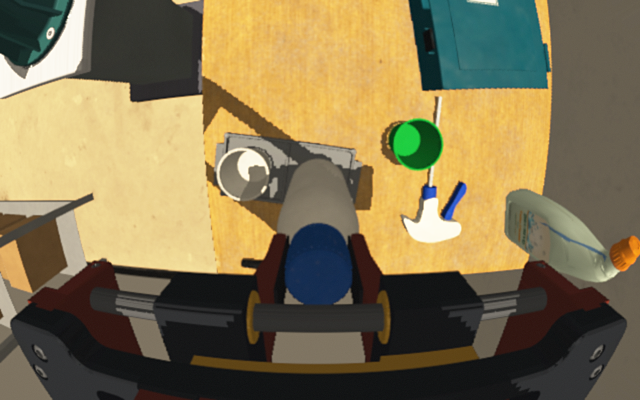

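Run:
```python
from h import *
np.set_printoptions(precision=4,suppress=True)
cs,cd=camera_model('side'),camera_model('scene')
for n,cm in (('side',cs),('scene',cd)):
    for z in (.113,.113+.14,.113+.154,.303): print(n,z,proj(cm,[.5537,-.3437,z],n))
a=cv2.imread('pics/s10.png');cv2.imwrite('pics/s10z.png',cv2.resize(a[80:230,350:430],None,fx=4,fy=4,interpolation=cv2.INTER_CUBIC))
a=cv2.imread('pics/c10.png');cv2.imwrite('pics/c10z.png',cv2.resize(a[160:270,360:440],None,fx=5,fy=5,interpolation=cv2.INTER_CUBIC))
```

```text
side 0.113 [389.2908 214.6096]
side 0.253 [392.5296 125.0851]
side 0.267 [392.8879 115.1814]
side 0.303 [393.8418  88.8136]
scene 0.113 [398.9868 244.3504]
scene 0.253 [408.223  192.5958]
scene 0.267 [409.2451 186.8689]
scene 0.303 [411.9664 171.62  ]
```

View pics/s10z.png

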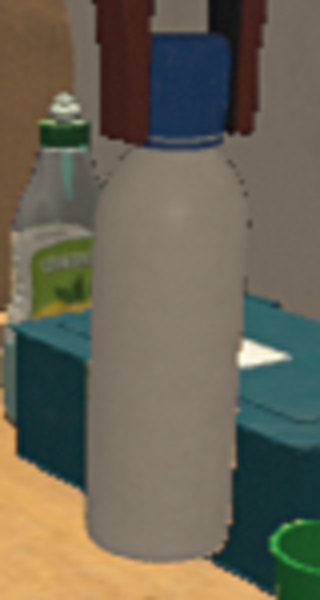

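View pics/c10z.png

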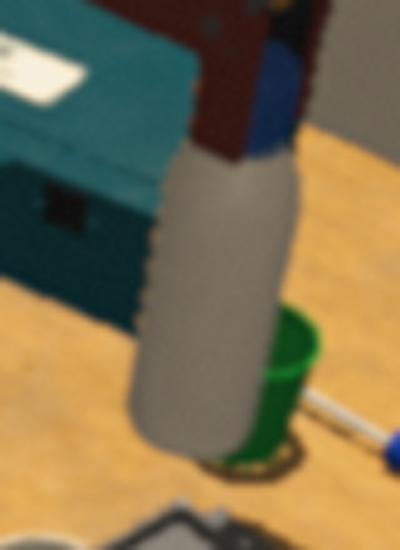

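>>> carry_out --motion '[-0.003, 0.02, -0.009, 0, -0.003, 0.05, -0.009, 0, -0.003, 0.08, -0.009, 0, -0.003, 0.1, -0.009, 0, -0.003, 0.1, -0.009, 0, -0.003, 0.1, -0.009, 0, -0.003, 0.1, -0.009, 0]'

```text
time_s: 19.9
position: [0.5522, -0.3543, 0.183]
tool_rot: [[1.0, 0.002, -0.001], [0.001, -0.002, 1.0], [0.002, -1.0, -0.002]]
wrist_force: [0.3, 0.4, -2.7]
finger_gap: 0.0333
```

Run:
```python
from h import *
save('side','s11.png')
a=cv2.imread('pics/s11.png');cv2.imwrite('pics/s11z.png',cv2.resize(a[120:310,290:450],None,fx=3.1,fy=3.1,interpolation=cv2.INTER_CUBIC))
```

```text
(no output)
```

View pics/s11z.png

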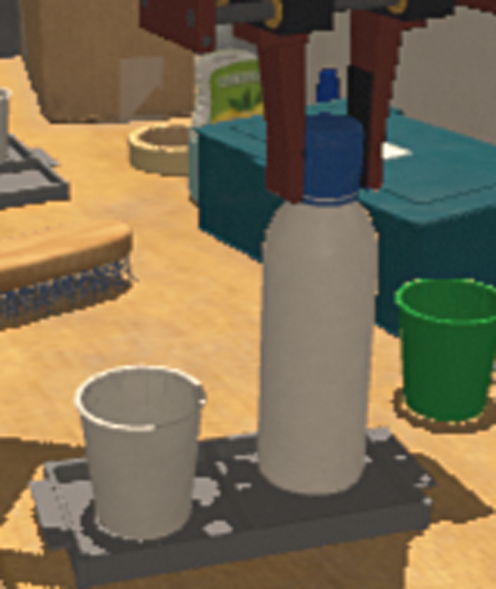

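Bottle (side-crop foot about (312,480)) hangs upright inside the far bay; lower the last 12 mm.

>>> carry_out --motion '[0, 0.005, 0.001, 0, 0, 0.009, 0.001, 0, 0, 0.011, 0.001, 0, 0, 0.0125, 0.001, 0, 0, 0.0125, 0.001, 0]'

```text
time_s: 20.45
position: [0.5516, -0.3536, 0.1714]
tool_rot: [[1.0, 0.002, 0.0], [0.0, -0.002, 1.0], [0.002, -1.0, -0.002]]
wrist_force: [-2.4, 2.8, 12.7]
finger_gap: 0.0332
```

>>> carry_out --motion '[0, 0.001, 0, 0, 0, 0.001, 0, 0]'

```text
time_s: 20.65
position: [0.5519, -0.3539, 0.1713]
tool_rot: [[1.0, 0.003, -0.0], [0.0, -0.003, 1.0], [0.003, -1.0, -0.003]]
wrist_force: [-2.4, 2.7, 16.7]
finger_gap: 0.0329
```

>>> carry_out --motion '[0, 0, 0, 0, 0, 0, 0, 0, 0, 0, 0, 0, 0, 0, 0, 0, 0, 0, 0, 0, 0, 0, 0, 0]' --jaw -0.5

```text
time_s: 21.25
position: [0.5509, -0.353, 0.1674]
tool_rot: [[1.0, -0.0, 0.0], [-0.0, 0.0, 1.0], [-0.0, -1.0, 0.0]]
wrist_force: [-0.5, 0.0, -1.0]
finger_gap: 0.0657
```

>>> carry_out --motion '[0, -0.03, 0, 0, 0, -0.06, 0, 0, 0, -0.1, 0, 0, 0, -0.13, 0.03, 0, -0.01, -0.13, 0.08, 0, -0.03, -0.13, 0.13, 0, -0.03, -0.13, 0.18, 0, -0.03, -0.13, 0.2, 0]'

```text
time_s: 22.05
position: [0.5196, -0.1495, 0.2978]
tool_rot: [[1.0, -0.0, -0.001], [0.001, 0.001, 1.0], [-0.0, -1.0, 0.001]]
wrist_force: [-0.2, -0.1, 0.6]
finger_gap: 0.0657
```

Run:
```python
from h import *
np.set_printoptions(precision=4,suppress=True)
s=sense();print(s['time_s'],s['position'],s['finger_gap'],s['qpos'])
cm=camera_model('wrist');np.save('w12cm.npy',cm,allow_pickle=True);save('wrist','w12.png');save('side','s12.png')
```

```text
22.05 [ 0.5196 -0.1495  0.2978] 0.06565751432958063 [-23.4138  12.5942  88.6668   0.0667  78.7965 -23.5006]
```

View pics/s12.png

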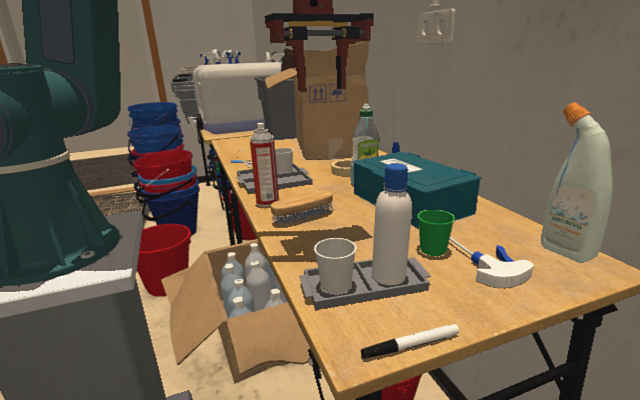

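View pics/w12.png

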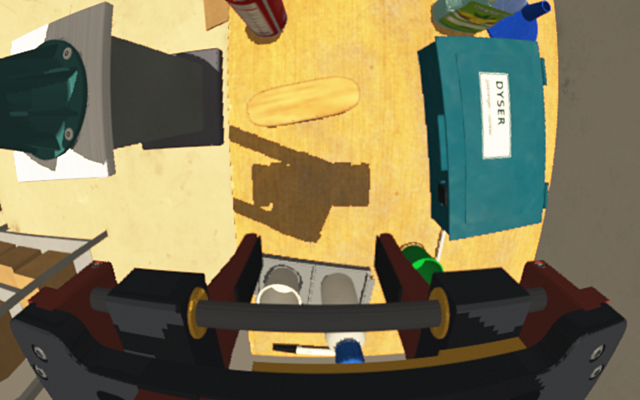

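Run:
```python
from h import *
a=cv2.imread('pics/w12.png');cv2.imwrite('pics/w12z.png',cv2.resize(a[65:140,235:370],None,fx=5.8,fy=5.8,interpolation=cv2.INTER_CUBIC))
```

```text
(no output)
```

View pics/w12z.png

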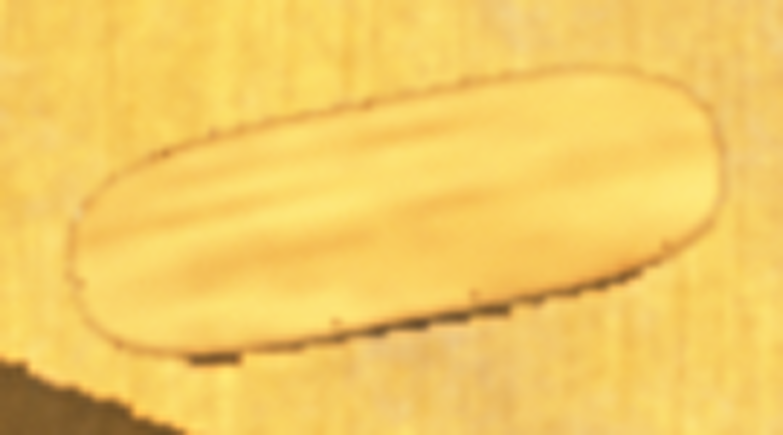

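Run:
```python
from h import *
np.set_printoptions(precision=4,suppress=True)
cm=np.load('w12cm.npy',allow_pickle=True).item()
pts=[(72,260),(85,205),(160,153),(310,117),(470,83),(560,66),(630,68),(695,100),(722,170),(705,222),(640,265),(540,293),(430,315),(300,343),(200,354),(120,345),(80,300)]
P=np.array([pix2z(cm,x/5.8+235-.4,y/5.8+65-.4,.038,'wrist')[:2] for x,y in pts])
r=cv2.minAreaRect((P*1000).astype(np.float32));print(r)
print(cv2.fitEllipse((P*1000).astype(np.float32)))
up=P[2:6];lo=P[10:15]
print(np.degrees(np.arctan(np.polyfit(up[:,0],up[:,1],1)[0])),np.degrees(np.arctan(np.polyfit(lo[:,0],lo[:,1],1)[0])))
```

```text
((496.9093322753906, -55.89887237548828), (149.6556396484375, 50.48397445678711), 11.650947570800781)
((497.2311706542969, -55.35064697265625), (55.78584289550781, 162.5537872314453), 101.34365844726562)
11.713153678588993 11.363092513915696
```

>>> carry_out --motion '[0.002, 0.01, 0.02, 0.14, 0.003, 0.02, 0.04, 0.28, 0.003, 0.03, 0.06, 0.42, 0.003, 0.04, 0.08, 0.56, 0.003, 0.05, 0.1, 0.7, 0.003, 0.06, 0.1, 0.84, 0.003, 0.07, 0.1, 0.98, 0.003, 0.08, 0.1, 1.12]' --jaw -1

```text
time_s: 22.95
position: [0.5245, -0.054, 0.2171]
tool_rot: [[0.43, 0.0, 0.903], [-0.903, -0.001, 0.43], [0.001, -1.0, -0.0]]
wrist_force: [0.2, 0.0, 0.2]
finger_gap: 0.0877
```

>>> carry_out --motion '[0, 0, 0, 0.13, 0, 0, 0, 0.25, 0, 0, 0, 0.25, 0, 0, 0, 0.25, 0, 0, 0, 0.25]'

```text
time_s: 23.45
position: [0.5242, -0.0535, 0.2176]
tool_rot: [[0.201, 0.0, 0.98], [-0.98, -0.0, 0.201], [0.0, -1.0, 0.0]]
wrist_force: [0.9, 0.6, 0.4]
finger_gap: 0.0877
```

Run:
```python
from h import *
np.set_printoptions(precision=4,suppress=True)
s=sense();print(s['time_s'],s['position'],s['tool_rot'],s['finger_gap'],s['qpos'])
cm=camera_model('wrist');np.save('w13cm.npy',cm,allow_pickle=True);save('wrist','w13.png')
for c in [(.499,-.055),(.5235,-.05)]: print(proj(cm,[*c,.046],'wrist'))
```

```text
23.45 [ 0.5242 -0.0535  0.2176] [[ 0.2014  0.      0.9795]
 [-0.9795 -0.0002  0.2014]
 [ 0.0002 -1.      0.    ]] 0.08773020610791701 [-13.3331  15.4809  96.6767  -0.0111  67.8376  65.0517]
[314.8136 206.1314]
[314.7947 183.8858]
```

View pics/w13.png

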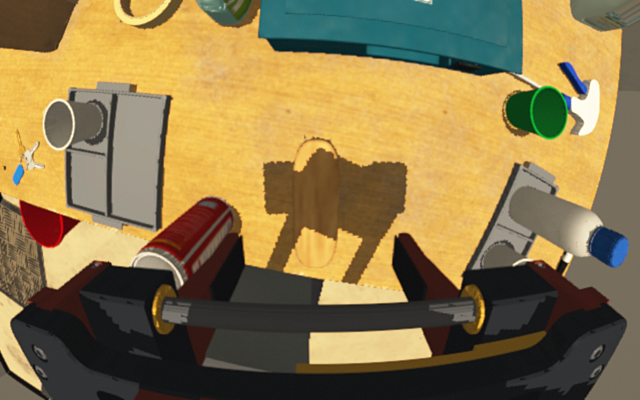

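Run:
```python
from h import *
np.set_printoptions(precision=4,suppress=True)
cm=np.load('w13cm.npy',allow_pickle=True).item()
R=sense()['tool_rot'];p0=sense()['position']
for p in [(318,137),(318,268),(295,203),(341,203),(300,260),(337,260),(298,150),(336,150)]:
    q=pix2z(cm,*p,.036,'wrist');print(p,q,(R.T@(q-p0)))
```

```text
(318, 137) [ 0.5727 -0.0434  0.036 ] [-0.      0.1816  0.0496]
(318, 268) [ 0.4191 -0.075   0.036 ] [ 0.0001  0.1817 -0.1072]
(295, 203) [ 0.495  -0.0329  0.036 ] [-0.0259  0.1816 -0.0244]
(341, 203) [ 0.5055 -0.0837  0.036 ] [ 0.026   0.1817 -0.0243]
(300, 260) [ 0.4254 -0.0515  0.036 ] [-0.0216  0.1816 -0.0963]
(337, 260) [ 0.4344 -0.0953  0.036 ] [ 0.023   0.1817 -0.0962]
(298, 150) [ 0.5545 -0.025   0.036 ] [-0.0217  0.1816  0.0355]
(336, 150) [ 0.5628 -0.0653  0.036 ] [0.0194 0.1816 0.0355]
```

>>> carry_out --motion '[0, 0.04, -0.003, 0, 0, 0.08, -0.003, 0, 0, 0.12, -0.003, 0, 0, 0.155, -0.003, 0, 0, 0.175, -0.003, 0, 0, 0.187, -0.003, 0, 0, 0.187, -0.003, 0, 0, 0.187, -0.003, 0]'

```text
time_s: 24.3
position: [0.5217, -0.0537, 0.0312]
tool_rot: [[0.2, 0.001, 0.98], [-0.98, -0.0, 0.2], [0.0, -1.0, 0.001]]
wrist_force: [0.1, 0.5, 1.0]
finger_gap: 0.0879
```

>>> carry_out --motion '[0, 0, 0, 0, 0, 0, 0, 0, 0, 0, 0, 0, 0, 0, 0, 0, 0, 0, 0, 0, 0, 0, 0, 0, 0, 0, 0, 0]' --jaw 1

```text
time_s: 25.0
position: [0.5212, -0.0536, 0.0309]
tool_rot: [[0.199, 0.0, 0.98], [-0.98, -0.0, 0.199], [0.0, -1.0, 0.0]]
wrist_force: [-0.4, -0.5, 5.9]
finger_gap: 0.0527
```

>>> carry_out --motion '[0, -0.02, 0, 0, 0, -0.06, 0, 0, 0, -0.11, 0, 0, 0, -0.16, 0, 0, 0, -0.205, 0, 0, 0, -0.23, 0, 0, 0, -0.23, 0, 0]'

```text
time_s: 25.7
position: [0.5235, -0.0542, 0.2645]
tool_rot: [[0.2, 0.008, 0.98], [-0.98, -0.002, 0.2], [0.003, -1.0, 0.007]]
wrist_force: [0.8, 0.5, -1.5]
finger_gap: 0.0528
```

>>> carry_out --motion '[-0.04, 0, 0.009, 0.05, -0.09, 0, 0.02, 0.1, -0.135, 0, 0.03, 0.15, -0.18, 0, 0.04, 0.2, -0.22, 0, 0.049, 0.206, -0.241, 0, 0.054, 0.206, -0.241, 0, 0.054, 0.206, -0.241, 0, 0.054, 0.206]'

```text
time_s: 26.5
position: [0.5248, 0.1931, 0.2587]
tool_rot: [[-0.004, -0.003, 1.0], [-1.0, -0.001, -0.004], [0.001, -1.0, -0.003]]
wrist_force: [-0.6, -0.6, -1.9]
finger_gap: 0.0526
```

Run:
```python
from h import *
np.set_printoptions(precision=4,suppress=True)
s=sense();print(s['time_s'],s['position'],s['tool_rot'],s['finger_gap'],s['qpos'])
cm=camera_model('wrist');np.save('w14cm.npy',cm,allow_pickle=True);save('wrist','w14.png');save('side','s14.png')
a=cv2.imread('pics/s14.png');cv2.imwrite('pics/s14z.png',cv2.resize(a[40:220,200:420],None,fx=3.5,fy=3.3,interpolation=cv2.INTER_CUBIC))
```

```text
26.5 [0.5248 0.1931 0.2587] [[-0.0038 -0.0032  1.    ]
 [-1.     -0.0013 -0.0038]
 [ 0.0014 -1.     -0.0032]] 0.05262063931412612 [ 13.1458  16.0376  89.5752  -0.0353  74.5811 103.3712]
```

View pics/w14.png

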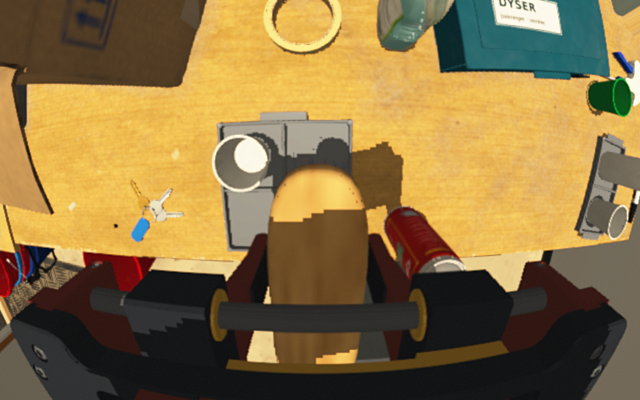

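View pics/s14z.png

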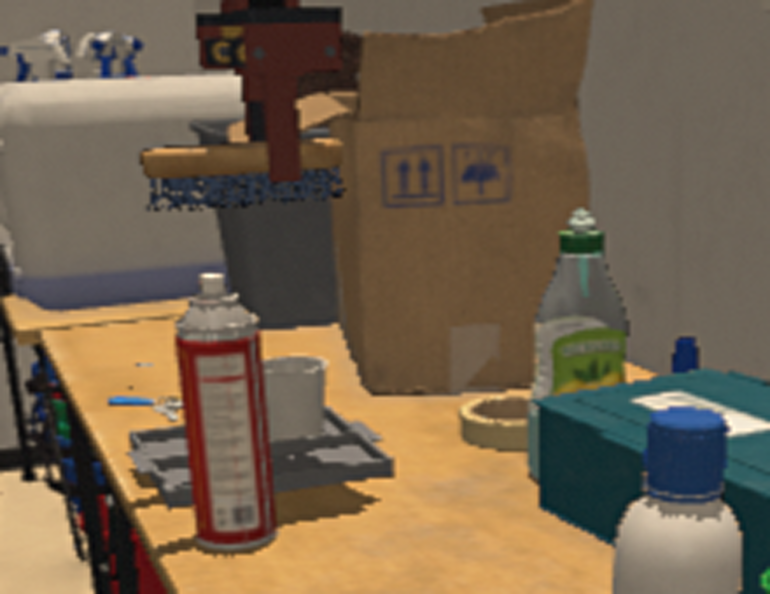

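Run:
```python
from h import *
np.set_printoptions(precision=4,suppress=True)
cm=np.load('w14cm.npy',allow_pickle=True).item()
for p in [(218,122),(352,120.5),(229,249),(285,123)]: print(p,pix2z(cm,*p,.016,'wrist'))
for p in [(318,167),(269,225),(367,225)]: print(p,pix2z(cm,*p,.265,'wrist'))
```

```text
(218, 122) [0.5918 0.3226 0.016 ]
(352, 120.5) [0.59   0.1493 0.016 ]
(229, 249) [0.4119 0.3217 0.016 ]
(285, 123) [0.587  0.2341 0.016 ]
(318, 167) [0.5752 0.1927 0.265 ]
(269, 225) [0.5457 0.2176 0.265 ]
(367, 225) [0.5456 0.168  0.265 ]
```

>>> carry_out --motion '[0, 0.04, 0.002, 0, 0, 0.08, 0.002, 0, 0, 0.12, 0.002, 0, 0, 0.15, 0.002, 0, 0, 0.18, 0.002, 0, 0, 0.2, 0.002, 0, 0, 0.21, 0.002, 0, 0, 0.21, 0.002, 0]'

```text
time_s: 27.4
position: [0.527, 0.1921, 0.0495]
tool_rot: [[-0.007, -0.003, 1.0], [-1.0, -0.001, -0.007], [0.001, -1.0, -0.003]]
wrist_force: [0.5, -0.4, -1.7]
finger_gap: 0.0526
```

Run:
```python
from h import *
np.set_printoptions(precision=4,suppress=True)
s=sense();print(s['time_s'],s['position'],s['tool_rot'],s['wrist_force'])
cm=camera_model('wrist');np.save('w15cm.npy',cm,allow_pickle=True);save('wrist','w15.png')
```

```text
27.4 [0.527  0.1921 0.0495] [[-0.0066 -0.0027  1.    ]
 [-1.     -0.0008 -0.0066]
 [ 0.0008 -1.     -0.0027]] [ 0.456  -0.3692 -1.7121]
```

View pics/w15.png

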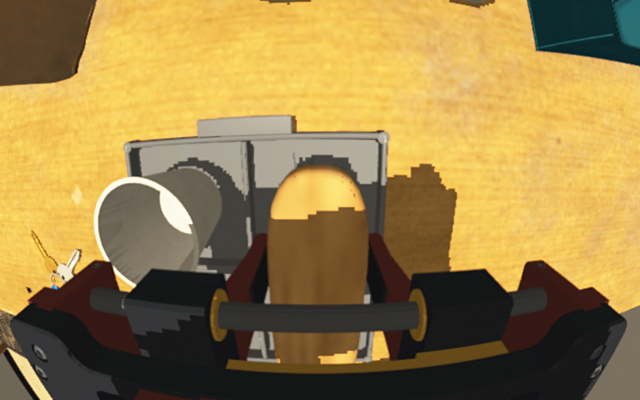

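>>> carry_out --motion '[0, 0.006, 0, 0, 0, 0.011, 0, 0, 0, 0.014, 0, 0, 0, 0.014, 0, 0, 0, 0.014, 0, 0]'

```text
time_s: 27.95
position: [0.5279, 0.1934, 0.0368]
tool_rot: [[-0.005, 0.0, 1.0], [-1.0, 0.0, -0.005], [-0.0, -1.0, 0.0]]
wrist_force: [-1.2, -0.4, -0.5]
finger_gap: 0.0528
```

>>> carry_out --motion '[0, 0.002, 0, 0, 0, 0.002, 0, 0]'

```text
time_s: 28.15
position: [0.5283, 0.1934, 0.0349]
tool_rot: [[-0.005, 0.001, 1.0], [-1.0, 0.0, -0.005], [-0.0, -1.0, 0.001]]
wrist_force: [-0.6, -0.2, 1.1]
finger_gap: 0.053
```

>>> carry_out --motion '[0, 0, 0, 0, 0, 0, 0, 0, 0, 0, 0, 0, 0, 0, 0, 0, 0, 0, 0, 0]' --jaw -0.5

```text
time_s: 28.65
position: [0.5278, 0.1933, 0.0346]
tool_rot: [[-0.005, -0.0, 1.0], [-1.0, -0.0, -0.005], [0.0, -1.0, -0.0]]
wrist_force: [-0.6, 0.2, 0.4]
finger_gap: 0.0659
```

>>> carry_out --motion '[0, -0.03, 0, 0, 0, -0.08, 0, 0, 0, -0.13, 0, 0, 0, -0.18, 0, 0, 0, -0.23, 0, 0, 0, -0.26, 0, 0, 0, -0.26, 0, 0]'

```text
time_s: 29.35
position: [0.5307, 0.194, 0.3001]
tool_rot: [[-0.005, 0.01, 1.0], [-1.0, 0.002, -0.005], [-0.002, -1.0, 0.01]]
wrist_force: [0.7, 0.1, 0.5]
finger_gap: 0.0657
```

Run:
```python
from h import *
np.set_printoptions(precision=4,suppress=True)
s=sense();print(s['time_s'],s['position'],s['finger_gap'])
cm=camera_model('wrist');np.save('w16cm.npy',cm,allow_pickle=True);save('wrist','w16.png')
```

```text
29.35 [0.5307 0.194  0.3001] 0.06565381548994592
```

View pics/w16.png

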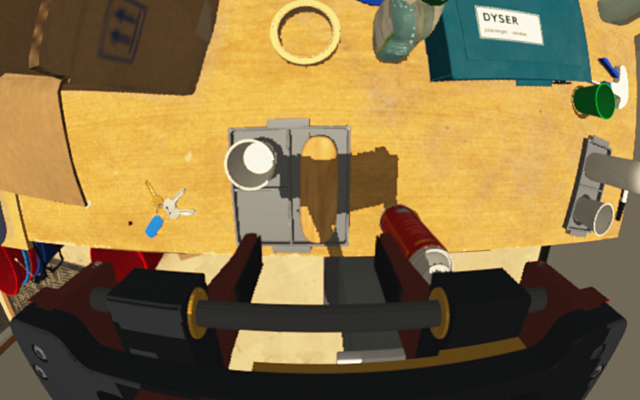

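>>> carry_out --motion '[0.03, 0, -0.02, 0, 0.06, 0, -0.04, 0, 0.09, 0.02, -0.06, 0, 0.118, 0.04, -0.076, 0, 0.118, 0.05, -0.076, 0, 0.118, 0.05, -0.076, 0, 0.118, 0.05, -0.076, 0, 0.118, 0.05, -0.076, 0]' --jaw -1

```text
time_s: 30.2
position: [0.4523, 0.0765, 0.2449]
tool_rot: [[-0.004, 0.001, 1.0], [-1.0, 0.0, -0.004], [-0.0, -1.0, 0.001]]
wrist_force: [-0.4, 0.6, 0.2]
finger_gap: 0.0881
```

Run:
```python
from h import *
np.set_printoptions(precision=4,suppress=True)
s=sense();print(s['time_s'],s['position'],s['finger_gap'],s['qpos'])
cm=camera_model('wrist');np.save('w17cm.npy',cm,allow_pickle=True);save('wrist','w17.png')
a=cv2.imread('pics/w17.png');cv2.imwrite('pics/w17z.png',cv2.resize(a[150:310,220:420],None,fx=3.6,fy=3.6,interpolation=cv2.INTER_CUBIC))
```

```text
30.2 [0.4523 0.0765 0.2449] 0.08807560104990884 [  0.9428   8.0796 102.3111   0.0167  69.5644  91.1824]
```

View pics/w17z.png

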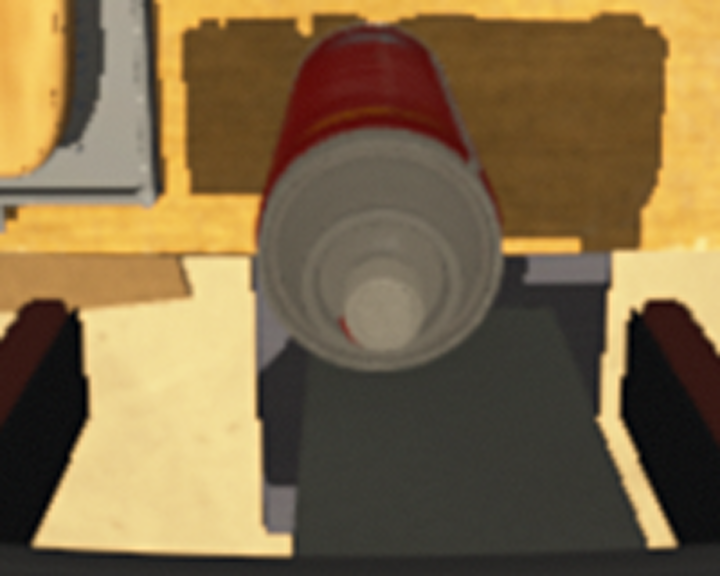

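Run:
```python
from h import *
np.set_printoptions(precision=4,suppress=True)
cm=np.load('w17cm.npy',allow_pickle=True).item()
f=lambda x,y,z:pix2z(cm,x/3.6+220-.3,y/3.6+150-.3,z,'wrist')
print('noz',f(384,308,.198),f(384,318,.198))
for z in (.15,.16,.17): print(z,f(258,249,z)[1],f(502,249,z)[1],f(380,128,z)[0],f(380,370,z)[0])
print('foot',f(380,26,.0),'tray corner',f(155,200,.016))
```

```text
noz [0.4453 0.0705 0.198 ] [0.4432 0.0704 0.198 ]
0.15 0.09890195889650216 0.041263649732881595 0.46940846496344596 0.40858286250909304
0.16 0.09797100104149709 0.04266712478290152 0.4718116140683851 0.41344953439771287
0.17 0.097040043186492 0.04407059983292145 0.4742147631733242 0.4183162062863327
foot [0.4711 0.0669 0.    ] tray corner [0.411  0.1483 0.016 ]
```

>>> carry_out --motion '[0.006, 0, -0.01, 0, 0.006, 0.03, -0.01, 0, 0.006, 0.06, -0.01, 0, 0.006, 0.085, -0.01, 0, 0.006, 0.1, -0.01, 0, 0.006, 0.104, -0.01, 0, 0.006, 0.104, -0.01, 0, 0.006, 0.104, -0.01, 0]'

```text
time_s: 31.05
position: [0.4418, 0.0698, 0.1415]
tool_rot: [[-0.005, 0.001, 1.0], [-1.0, -0.0, -0.005], [0.0, -1.0, 0.001]]
wrist_force: [0.8, 0.1, 0.8]
finger_gap: 0.0877
```

>>> carry_out --motion '[0, 0, 0, 0, 0, 0, 0, 0, 0, 0, 0, 0, 0, 0, 0, 0, 0, 0, 0, 0, 0, 0, 0, 0, 0, 0, 0, 0]' --jaw 1

```text
time_s: 31.75
position: [0.4415, 0.0699, 0.1408]
tool_rot: [[-0.005, 0.0, 1.0], [-1.0, 0.0, -0.005], [-0.0, -1.0, 0.0]]
wrist_force: [-0.3, 0.7, 3.2]
finger_gap: 0.056
```

>>> carry_out --motion '[0, -0.02, 0, 0, 0, -0.05, 0, 0, 0, -0.085, 0, 0, 0, -0.11, 0, 0, 0, -0.11, 0, 0]'

```text
time_s: 32.25
position: [0.4433, 0.0697, 0.2533]
tool_rot: [[-0.005, 0.006, 1.0], [-1.0, -0.0, -0.005], [0.0, -1.0, 0.006]]
wrist_force: [-0.5, 0.5, -2.3]
finger_gap: 0.056
```

>>> carry_out --motion '[-0.03, 0, 0.005, 0, -0.07, 0, 0.01, 0, -0.11, 0, 0.0145, 0, -0.15, 0, 0.0145, 0, -0.19, 0, 0.0145, 0, -0.211, 0, 0.0145, 0, -0.211, 0, 0.0145, 0, -0.211, 0, 0.0145, 0]'

```text
time_s: 33.05
position: [0.4557, 0.2801, 0.2487]
tool_rot: [[-0.004, -0.003, 1.0], [-1.0, -0.002, -0.004], [0.002, -1.0, -0.003]]
wrist_force: [-0.3, -1.1, -1.8]
finger_gap: 0.0563
```

Run:
```python
from h import *
np.set_printoptions(precision=4,suppress=True)
s=sense();print(s['time_s'],s['position'],s['finger_gap'],s['qpos'])
cm=camera_model('wrist');np.save('w18cm.npy',cm,allow_pickle=True);save('wrist','w18.png');save('side','s18.png')
a=cv2.imread('pics/s18.png');cv2.imwrite('pics/s18z.png',cv2.resize(a[60:220,200:360],None,fx=3.7,fy=3.7,interpolation=cv2.INTER_CUBIC))
for z in (.12,.304): print(proj(camera_model('side'),[*s['position'][:2],z],'side'))
```

```text
33.05 [0.4557 0.2801 0.2487] 0.0562938840817798 [ 24.2038  14.5082  93.2464  -0.0394  72.4582 114.4404]
[249.9733 137.9301]
[242.972   70.7243]
```

View pics/w18.png

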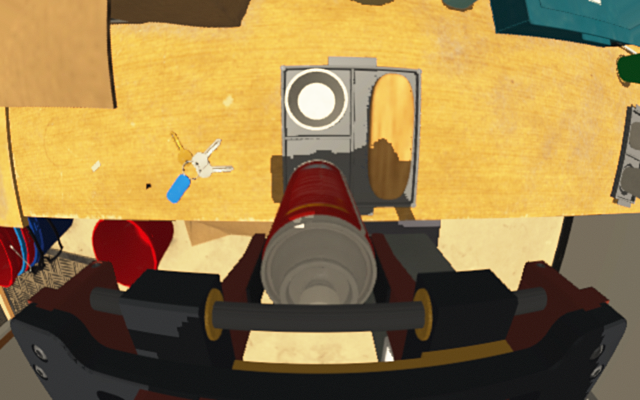

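View pics/s18z.png

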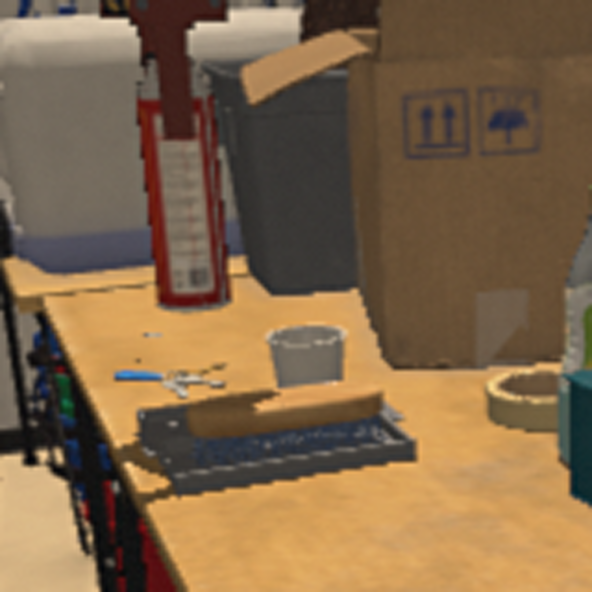

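>>> carry_out --motion '[-0.001, 0.03, 0, 0, -0.001, 0.06, 0, 0, -0.001, 0.08, 0, 0, -0.001, 0.09, 0, 0, -0.001, 0.095, 0, 0, -0.001, 0.095, 0, 0, -0.001, 0.095, 0, 0]'

```text
time_s: 33.85
position: [0.4577, 0.2818, 0.1566]
tool_rot: [[-0.006, 0.002, 1.0], [-1.0, 0.001, -0.006], [-0.001, -1.0, 0.001]]
wrist_force: [-0.0, 0.7, -2.3]
finger_gap: 0.0559
```

Run:
```python
from h import *
np.set_printoptions(precision=4,suppress=True)
s=sense();print(s['time_s'],s['position'],s['wrist_force'])
save('wrist','w19.png');save('scene','c19.png')
a=cv2.imread('pics/c19.png');cv2.imwrite('pics/c19z.png',cv2.resize(a[70:260,150:350],None,fx=3.1,fy=3.1,interpolation=cv2.INTER_CUBIC))
```

```text
33.85 [0.4577 0.2818 0.1566] [-0.0167  0.6502 -2.3228]
```

View pics/w19.png

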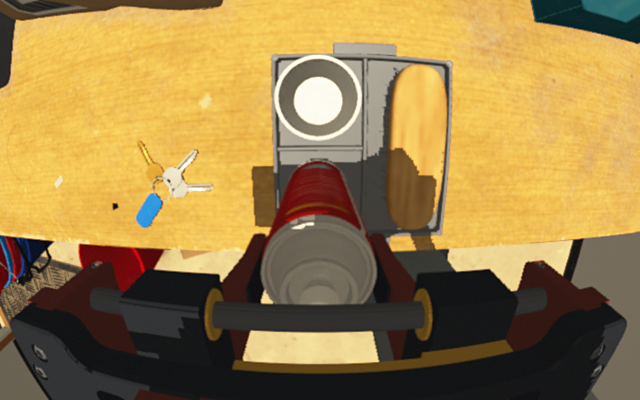

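View pics/c19z.png

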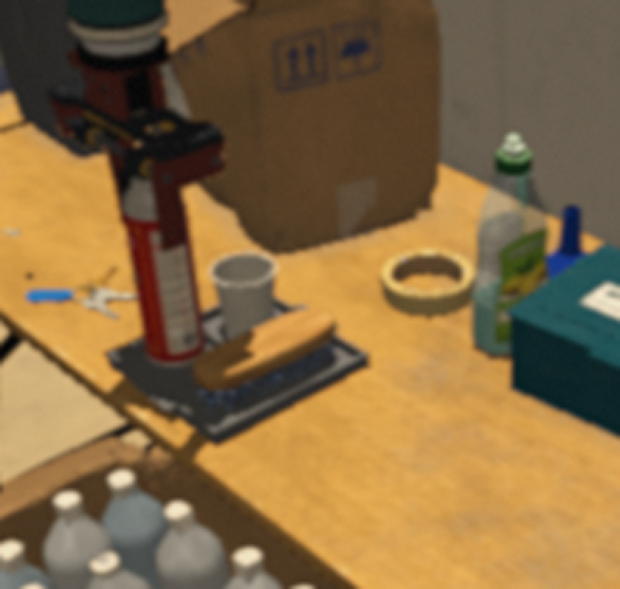

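>>> carry_out --motion '[0, 0.005, -0.002, 0, 0, 0.009, -0.002, 0, 0, 0.0115, -0.002, 0, 0, 0.0115, -0.002, 0, 0, 0.0115, -0.002, 0]'

```text
time_s: 34.45
position: [0.4551, 0.2819, 0.1448]
tool_rot: [[-0.005, 0.001, 1.0], [-1.0, 0.0, -0.005], [-0.0, -1.0, 0.001]]
wrist_force: [-1.4, -0.4, 5.4]
finger_gap: 0.0559
```

Contact (about 7.7 N above the hanging weight) at the expected height; release and rise.

>>> carry_out --motion '[0, 0, 0, 0, 0, 0, 0, 0, 0, 0, 0, 0, 0, 0, 0, 0, 0, 0, 0, 0, 0, 0, 0, 0]' --jaw -0.8

```text
time_s: 35.05
position: [0.4548, 0.2817, 0.1441]
tool_rot: [[-0.005, -0.0, 1.0], [-1.0, -0.0, -0.005], [0.0, -1.0, -0.0]]
wrist_force: [-1.2, 0.7, 0.6]
finger_gap: 0.0793
```

>>> carry_out --motion '[0, -0.02, 0, 0, 0, -0.05, 0, 0, 0, -0.09, 0, 0, 0, -0.13, 0, 0, 0.05, -0.16, 0, 0, 0.1, -0.16, 0.02, 0, 0.15, -0.16, 0.03, 0, 0.19, -0.16, 0.03, 0]'

```text
time_s: 35.85
position: [0.4849, 0.0912, 0.3048]
tool_rot: [[-0.004, 0.002, 1.0], [-1.0, -0.0, -0.004], [0.0, -1.0, 0.002]]
wrist_force: [0.8, -0.4, 0.3]
finger_gap: 0.0785
```

>>> carry_out --motion '[0.03, 0, 0, 0, 0.06, 0, 0, 0, 0.1, 0, 0, 0, 0.1, 0, 0, 0, 0.1, 0, 0, 0]'

```text
time_s: 36.35
position: [0.4832, -0.0076, 0.3041]
tool_rot: [[-0.008, -0.0, 1.0], [-1.0, 0.001, -0.008], [-0.001, -1.0, -0.0]]
wrist_force: [-0.4, 0.8, -0.1]
finger_gap: 0.079
```

Run:
```python
from h import *
np.set_printoptions(precision=4,suppress=True)
s=sense();print(s['time_s'],s['position'],s['wrist_force'])
cm=camera_model('wrist');np.save('w20cm.npy',cm,allow_pickle=True);save('wrist','w20.png');save('scene','c20.png');save('side','s20.png')
```

```text
36.35 [ 0.4832 -0.0076  0.3041] [-0.3688  0.8348 -0.1161]
```

View pics/w20.png

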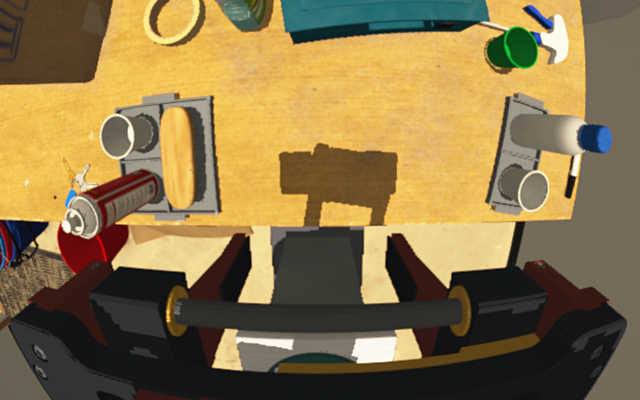

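View pics/c20.png

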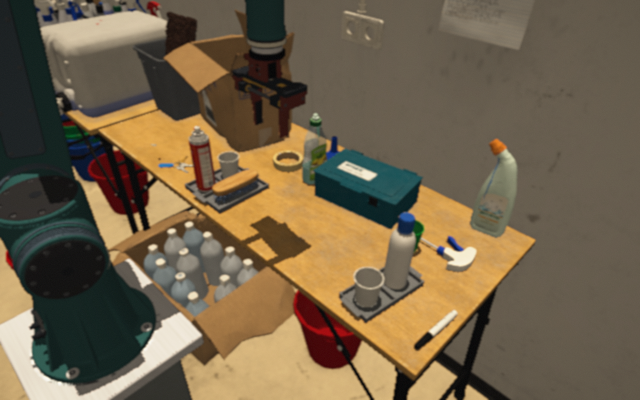

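View pics/s20.png

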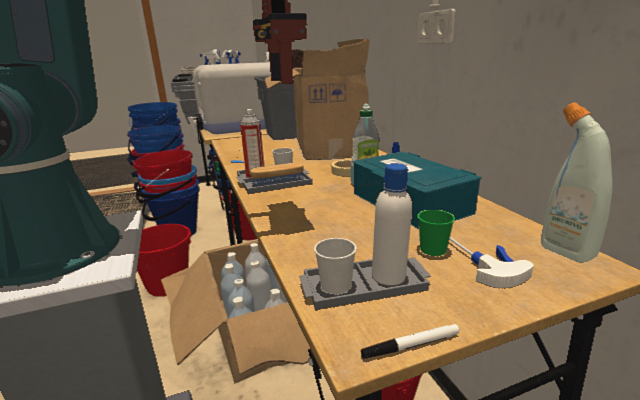

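Run:
```python
from h import *
a=cv2.imread('pics/s20.png');b=cv2.imread('pics/c20.png')
f=lambda i:cv2.resize(i,(390,390),interpolation=cv2.INTER_CUBIC)
cv2.imwrite('pics/f20.png',np.vstack([np.hstack([cv2.resize(a[160:310,295:435],(364,290)),cv2.resize(b[205:325,330:435],(364,290))]),np.hstack([cv2.resize(a[100:200,225:325],(364,300)),cv2.resize(b[120:220,175:275],(364,300))])]))
```

```text
(no output)
```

View pics/f20.png

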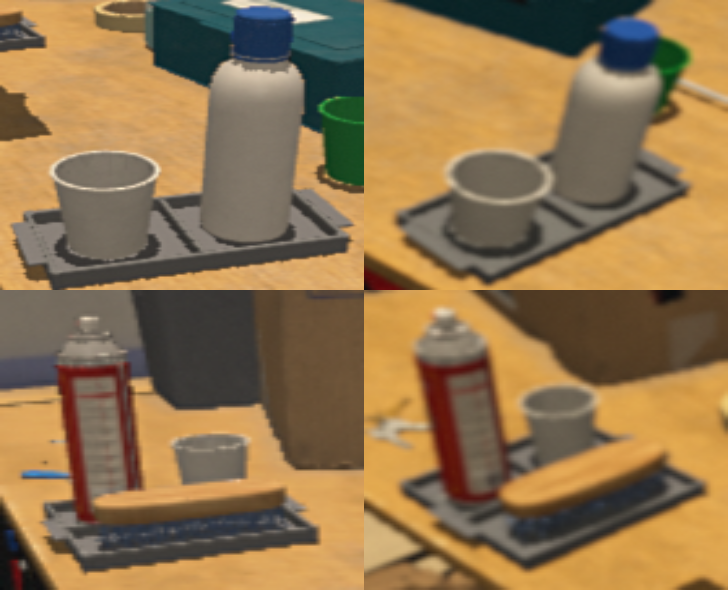

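Run:
```python
from h import *
np.set_printoptions(precision=4,suppress=True)
cs,cd=camera_model('side'),camera_model('scene')
def tri(a,b):
    o1,d1=ray(cs,*a,'side');o2,d2=ray(cd,*b,'scene')
    A=np.stack([d1,-d2],1);t=np.linalg.lstsq(A,o2-o1,rcond=None)[0]
    return (o1+d1*t[0]+o2+d2*t[1])/2
print('nozzle top',tri((249.4,109.5),(195.9,127.7)))
print('cap top',tri((396.5,165.5),(406,215)))
for P in [(.456,.281,.202),(.552,-.353,.194)]: print(P,proj(cs,P,'side'),proj(cd,P,'scene'))
```

```text
nozzle top [0.4626 0.2931 0.1966]
cap top [ 0.5627 -0.3432  0.191 ]
(0.456, 0.281, 0.202) [247.0218 108.9907] [196.5242 127.3412]
(0.552, -0.353, 0.194) [393.3246 166.6172] [407.3253 217.9143]
```

```bash
python3 -c "
from bench import *
print(sense()['time_s'],bot.hand_in())"
```

```text
the job is handed in; nothing more can be done
36.5 None
```

Both kits are made up, and I handed the job in at about 36.5 s of the 141 s allowed; the hand-in reports no verdict.

- **Two-bay tray:** one white dosing cup is in the bay nearer the robot and the concentrate bottle is in the farther one.
- **Three-bay tray:** the brush is bristles down in the long bay. The other white cup is in the farther square bay and the spray can in the nearer one.
- **Left alone:** the green cup, washing-up liquid bottle, tape and trigger head were not touched, and they look unmoved in the last pictures.

**Last checks:** the final scene, side and wrist pictures show all five things standing in their own bays, with the gripper open and clear at 0.30 m. Each thing was set down at the height expected for the tray floor. I felt contact for the bottle, the can and the second cup, but almost none for the first cup and the brush.

**One disagreement:** the tops of the can and the bottle, located from the side and scene pictures, came out 7–15 mm from where I had set them down. Both were off in the same direction, so I put most of that down to picking pixels by hand and the calibration. I judged the lean at about 0.035 rad (limit 0.1) and did not re-measure it more closely.

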